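# Hook a trapped key out of a printer's slide block

### The job

A brass key has slipped under the clear cover in the slot of the printer's slide block. Take the hooked pick by its handle, reach its hook under the cover and behind the key, and gently drag the key along the slot until it lies wholly in the orange-rimmed tray at the slot's open end, without touching the key with the fingers or pressing hard on the block. Then hang the pick back in its blue stand, upright as it was, and leave everything else alone.

Things in the scene. Friction and masses are not known exactly. Their poses are not given: they have to be found in the camera images.
- slot (a point): Fixed slide block: aluminium channel 140 mm long, 70 wide, on a black plate. Point on the floor of its slot, centre line, at the clear cover's near edge, 8 mm over the table. -x runs along the slot to its open end, z up. Slot: 18 mm wide, walls to z = 26.5 mm, open end at x = -70, closed by a wall at x = 58; open above from x = -70 to 0, roofed beyond. Stiff: push gently, below 20 N.
- cover (a point): Centre of the top of the clear cover, 70 x 70 x 4 mm, fixed over the far part of the slot: 35 mm beyond slot, its underside 26.5 mm above the slot's floor, its near edge straight above slot. Axes as slot. Push it gently, below 20 N.
- tray (a point): Centre of the black tray floor in front of the slot's open end, level with the slot's floor; axes as slot. The tray is 75 mm long (x -37.5 to 37.5, where the slot opens into it) and 60 mm wide, with orange rims 5 mm thick and 8 mm high on its three other sides.
- plunger_nose (a point): Nose of a 6 mm high black spring plunger in the slot's +y wall, 24 mm before the cover's edge, 5 mm off the centre line. It presses the key against the -y wall: dragging the key takes some 2 to 5 N until the key has passed it, then almost nothing. It stands 0.8 to 6.8 mm above the floor, lower than the key's top.
- key_center (a point): Centre of the trapped loose brass key, a plain bar 46 mm long (x, along the slot), 14 wide, 7 high, about 60 g, flat on the slot's floor against its -y wall. Its near part shows in the open slot, its far end lies 5 to 17 mm under the clear cover, with free slot behind it. It may be pushed with less than 20 N.
- pick_grip (a point): Centre of the orange handle (24 x 24 mm square, 58 high) of the loose hooked pick, 190 g, upright in the stand at the start; z up along the handle, x the way the hook points. The bare handle runs from 29 mm above to 29 mm below this point; below it sits a black flange 44 x 44 x 5 mm.
- pick_flange (a point): Centre of the flange's underside, 34 mm below pick_grip, same axes. A 7 mm steel shank runs down from it (12 mm collar on its first 16 mm) to a toe 6 wide, 5 thick along +x. At its end a barb 5 long (x), 6 wide, centre 34 mm from the shank's axis, points down 9 mm below the toe. Barb end: 54 to 82 mm below this point, differs each time, unmeasured: feel for it. Slips only over 80 N.
- stand: Fixed blue stand, 100 mm long (x -40 to 60), 70 wide; origin on the table below the hanging pick's axis, z up. The flange rests on its top at z = 100 mm, a plate with a long opening 20 mm wide (y) from x = -19 to 47 mm, through which shank and hook hang, the hook pointing to the stand's +x. Black foot 8 mm high.
- spool: Bystander: black and red spool 100 mm across, 46 high, lying flat; origin under its centre.
- glue: Bystander: white jar with yellow cap, 36 mm across, 95 high; origin under its centre.
- scraper: Bystander: flat scraper 200 mm long, lying; origin under it.
- printcup: Bystander: green printed cup, 60 mm across, 60 high; origin under its centre.
Things that resemble listed ones, but are neither listed nor needed, are in the scene too. What is shaped like the part that bears slot but purple is not meant. What is shaped like the part that bears pick_grip but purple is not meant.

How it is judged:
By the outcome, as a careful person would: the job done as asked, in the order asked, and still so for the second after the job is handed in, with the robot touching nothing.
It also fails if it takes over 59 s, if anything falls off the work surface, if the arm or the gripper's body presses on something with over 40 N, if the wrist force passes 120 N, or if a joint passes its speed limit or range.

### The arm

A 7-joint arm with a two-finger parallel gripper is mounted at the origin on the work surface. World frame = base frame: x ahead of the robot, y to its left, z up, the work surface at z = 0. Lengths are in m, angles in degrees, forces in N, time in s.
With the tool pointing down it reaches from about 0.425 to 0.875 m from the base axis. Payload 4.7 kg.
Tool frame: the origin (TCP) lies at the very end of the fingers, on their centre line; the grasp point (between the pads) lies 19 mm behind it; x points along the fingers, z is the direction in which the jaws open and shut, and the axes are right-handed (so a half turn about x gives the same grasp; the last joint's range is limited). The gripper opens to 87 mm and grips with 3 to 60 N. Pads are 19 mm wide; open, the fingers measure 117 mm over their backs; the gripper's body (75 mm by 190 mm) begins 51 mm behind the grasp point.
Start: joints at [0.808, 18.392, -4.016, 83.108, 1.295, 78.541, -3.26], TCP at [0.65, -0, 0.191] pointing down, gripper open.
Joint ranges: [-163.93, 163.93], [-17.29, 119.83], [-79.2, 71.16], [3.27, 140.29], [-89.18, 269.18], [5.43, 117.66], [-154.24, 154.24]. Speed limits (degrees/s): [147.25, 147.25, 180, 180, 180, 180, 180].

### API

Orientations are given as [roll, pitch, yaw] about the fixed x, y, z axes, in that order (R = Rz(yaw) Ry(pitch) Rx(roll)).
In Python, from cell import env gives the robot as it stands. The module is installed in compiled form; this text tells all that it offers.
- The arm moves only by the tool drive_tool, never from a script. Its argument "increments" is a list of rows, each a list of 2 entries, a list of its own where there are three numbers: the shift along the tool's x, y, z scaled (see below), then the turn, a rotation vector about the tool's x, y, z scaled (see below). In form: [[[dx, dy, dz], [wx, wy, wz]], ...]. A call has 1 to 10 rows; each row shifts and turns the commanded pose from where the row before left it, along the tool's axes as they then stand; what a row does not reach is not made up. The controller multiplies each number of a shift by 0.04 m and each number of a turn by 120 degrees. A row lasts 1/10 s, in which the tool goes at most 50 mm and 8.59 degrees, less where a joint would pass 70% of its speed; a pose out of reach is approached as far as the arm can. A call with a number of a shift or a turn outside -1 to 1 is refused whole. A call with a gripper value outside its range is refused whole. "hand" is the gripper's target within -1 to 1 (fully open at 1, half-way at 0, shut at -1), set as the call begins (left out, the last holds). The fingers move at their own pace and stop on an object; "squeeze" is the grip in N (left out, the last holds). Time passes only in rows, so rows that do not move let the fingers close. It gives the time, the measured TCP pose, the force and the opening at its end, in the units of the state.
- env.get_obs(): the state, without advancing time (a new reading comes with each control period).
- env.read_camera(name): name is "scene" or "side" or "wrist"; returns a dict with "frame" (384x512x3 uint8, red, green, blue), "fx", "fy", "cx", "cy" (pixels), "R" (3x3) and "t" (3): a world point X has camera coordinates R X + t. Camera axes: x right, y down, z forward; pixel columns grow to the right and rows downward; lengths in m; the calibration is good to about 2 mm. A picture is of the moment at which its call begins. There is no depth.
- env.sign_off(): hands the job in, once; it reports no verdict.
The state is a dict: "time_s": time; "qpos": joint angles; "joint_velocities": joint speeds; "effort": joint torques, N m; "tool_pos": TCP position; "tool_rot": TCP orientation; "force": force on the tool from outside, world axes, zero at the start; "wrist_torque": the same for the moment, N m; "grip_width": finger opening in m.
Only numpy, scipy, OpenCV 4.12 (cv2) and the standard library are available. Lean on these libraries where they do the work, as an engineer would, in place of code of your own. Each camera call takes 0.05 s, during which the arm holds its last target.

## Working session

There is one attempt and no reset: what is moved stays moved. The work goes in short steps, Python scripts to look and compute and a tool call to move; the robot and the scene stay as the last step left them, time stands still between calls to the robot, and variables do not carry over. Pictures are saved under pics/ and viewed, and the job is handed in when it is done.

Besides the shell and the picture viewer there is one more tool, called after "Request:" by a JSON object that holds its "name" and its "arguments". drive_tool: Moves the arm, as the interface text tells. Shifts and turns lie within -1 to 1; 1 stands for 0.04 m of shift or 120 degrees of turn. Its arguments: {"type":"object","properties":{"increments":{"type":"array"},"hand":{"type":"number"},"squeeze":{"type":"number"}},"required":["increments"]}

```bash
mkdir -p pics; cat > h.py <<'E'
import numpy as np,cv2
from cell import env
def cam(n,save=None):
    c=env.read_camera(n); 
    if save: cv2.imwrite('pics/'+save,c['frame'][:,:,::-1])
    return c
def ray(c,u,v):
    d=np.array([(u-c['cx'])/c['fx'],(v-c['cy'])/c['fy'],1.]); R=np.array(c['R']); t=np.array(c['t'])
    return -R.T@t, R.T@d
def onz(c,u,v,z):
    o,d=ray(c,u,v); return o+d*(z-o[2])/d[2]
def proj(c,X):
    p=np.array(c['R'])@np.array(X)+np.array(c['t']); return np.array([c['fx']*p[0]/p[2]+c['cx'],c['fy']*p[1]/p[2]+c['cy']])
def tri(c1,p1,c2,p2):
    o1,d1=ray(c1,*p1);o2,d2=ray(c2,*p2)
    s=np.linalg.lstsq(np.c_[d1,-d2],o2-o1,rcond=None)[0]
    a=o1+s[0]*d1;b=o2+s[1]*d2
    return (a+b)/2,np.linalg.norm(a-b)
E
python3 - <<'E'
from h import *
import pickle
o=env.get_obs();print(o)
d={}
for n in('scene','side','wrist'):
    d[n]=cam(n,n+'0.png'); c=d[n]; print(n,c['fx'],-np.array(c['R']).T@c['t'],np.array(c['R'])[2])
pickle.dump(d,open('c0.pkl','wb'))
E
```

```text
{'time_s': 0.0, 'qpos': array([ 0.80910837, 18.43672428, -4.01675057, 83.17547478,  1.29563439,
       78.54235447, -3.26026388]), 'joint_velocities': array([ 0.05457562, -0.00734257,  0.03009736, -0.07703899, -0.00437542,
       -0.00094158,  0.06260363]), 'effort': array([-2.58547143e-04, -4.91284704e+01, -4.03903294e-01, -3.12526345e+01,
       -6.40594075e-02,  4.37659642e-02,  1.61017233e-04]), 'tool_pos': array([ 6.49372369e-01, -5.99472859e-05,  1.90383213e-01]), 'tool_rot': array([-176.77805163,   89.8905611 , -176.77637822]), 'force': array([-0.25648839,  0.17197111,  0.71480345]), 'wrist_torque': array([-0.05852137, -0.0447509 , -0.01546494]), 'grip_width': 0.08729992847305751}
scene 349.68814530159347 [1.05244781 0.03351709 0.8357524 ] [-0.54909588 -0.05283025 -0.83408793]
side 446.53662093046256 [-0.10488397  0.73281357  1.05074636] [ 0.46764097 -0.54419418 -0.69653759]
wrist 304.7780822074515 [0.6493934  0.08120907 0.38310136] [-0.00193145 -0.29345807 -0.95596999]
```

View pics/scene0.png

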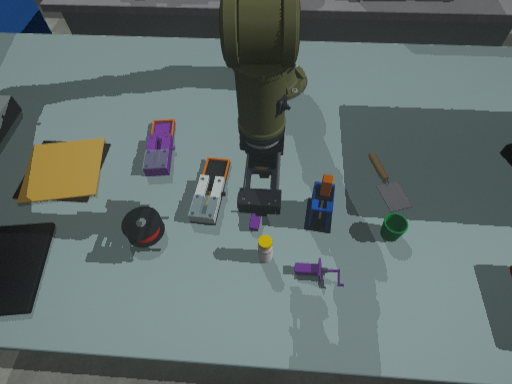

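View pics/side0.png

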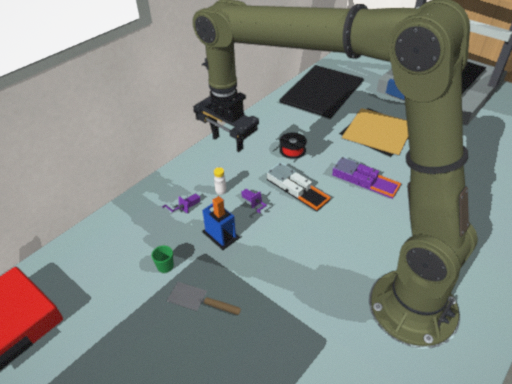

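View pics/wrist0.png

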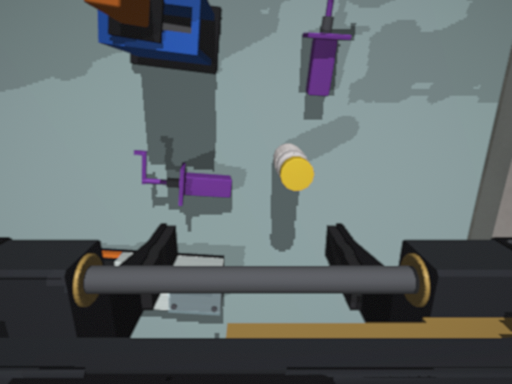

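The scene view shows the aluminium block with its orange-rimmed tray at about (210,190), and a purple lookalike at (160,147). The orange-handled pick in the blue stand is at about (325,200). Purple lookalike picks lie at (255,220) and (318,270). I take the aluminium block and the orange pick as the ones meant, and check them in crops.

```bash
python3 - <<'E'
from h import *
import pickle
d=pickle.load(open('c0.pkl','rb'))
def crop(n,x0,y0,x1,y1,k): return cv2.resize(d[n]['frame'][y0:y1,x0:x1,::-1],None,fx=k,fy=k,interpolation=cv2.INTER_CUBIC)
a=crop('scene',180,150,240,230,7); b=crop('scene',295,165,345,240,7)
H=max(a.shape[0],b.shape[0]); P=lambda i:cv2.copyMakeBorder(i,0,H-i.shape[0],0,4,0)
cv2.imwrite('pics/cropA.png',np.hstack([P(a),P(b)]))
a=crop('side',260,155,340,215,6); b=crop('side',195,190,245,250,6)
H=max(a.shape[0],b.shape[0])
cv2.imwrite('pics/cropB.png',np.hstack([P(a),P(b)]))
E
```

```text
(no output)
```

View pics/cropA.png

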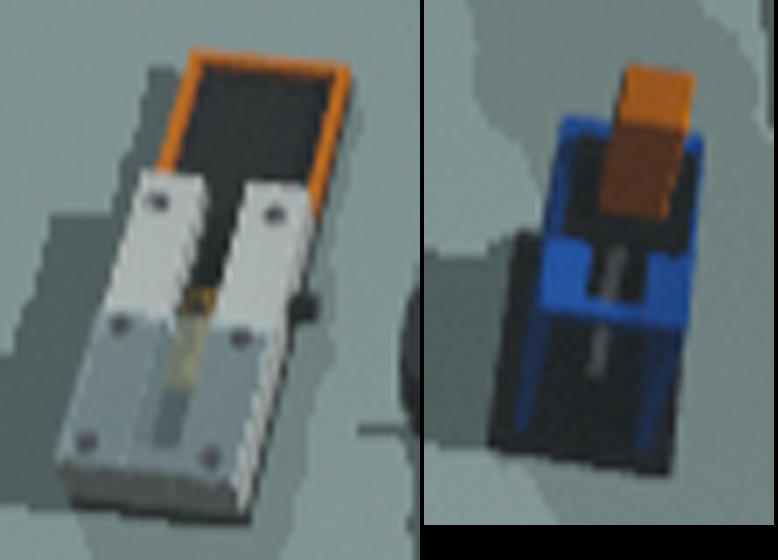

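View pics/cropB.png

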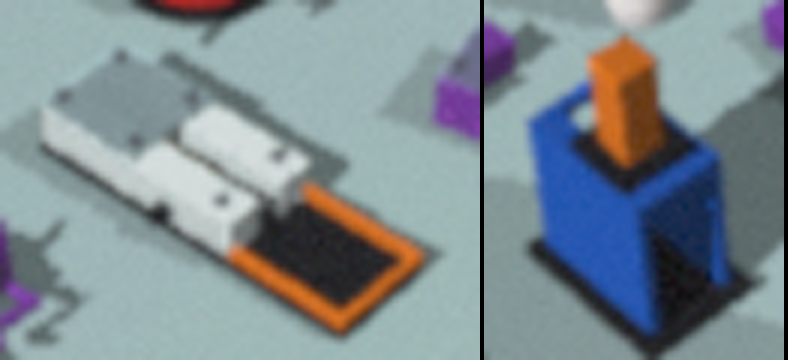

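The crops confirm both: white aluminium channel with clear cover and orange tray, and an orange handle in the blue stand. Next, rough poses.

```bash
python3 - <<'E'
from h import *
import pickle
d=pickle.load(open('c0.pkl','rb'))
S=d['scene'];D=d['side']
sc=lambda x,y,x0,y0,k:(x0+(x+.5)/k-.5,y0+(y+.5)/k-.5)
print('tray rim outer, scene');P=[]
for p in[(192,50),(352,66)]: print(onz(S,*sc(*p,180,150,7),.016))
print('side')
for p in[(425,257),(340,332)]: print(onz(D,*sc(*p,260,155,6),.016))
print('cover top far corners scene z=.0385')
for p in[(60,462),(240,488),(100,318),(285,330)]: print(onz(S,*sc(*p,180,150,7),.0385))
print('handle top')
for p in[(632-424,65),(694-424,72),(684-424,126),(620-424,118)]: print(onz(S,*sc(*p,295,165,7),.163))
print('side')
for p in[(625-484,38),(657-484,58),(622-484,82),(590-484,58)]: print(onz(D,*sc(*p,195,190,6),.163))
print('stand top far corners scene')
for p in[(565-424,118),(704-424,132),(540-424,310),(690-424,327)]: print(onz(S,*sc(*p,295,165,7),.100))
print('stand foot far corners')
for p in[(488-424,447),(670-424,474)]: print(onz(S,*sc(*p,295,165,7),.008))
E
```

```text
tray rim outer, scene
[ 0.38751581 -0.18714781  0.016     ]
[ 0.39227946 -0.11675814  0.016     ]
side
[ 0.38652607 -0.1845059   0.016     ]
[ 0.39035976 -0.10987061  0.016     ]
cover top far corners scene z=.0385
[ 0.60726646 -0.19991652  0.0385    ]
[ 0.61411539 -0.1304855   0.0385    ]
[ 0.54204522 -0.19621359  0.0385    ]
[ 0.54314906 -0.12307881  0.0385    ]
handle top
[0.5426773  0.14121657 0.163     ]
[0.54439693 0.16212377 0.163     ]
[0.56722038 0.15780583 0.163     ]
[0.56520777 0.13653986 0.163     ]
side
[0.56412121 0.13930946 0.163     ]
[0.54346099 0.13939485 0.163     ]
[0.54534507 0.16085723 0.163     ]
[0.56766304 0.15907415 0.163     ]
stand top far corners scene
[0.52079933 0.12605327 0.1       ]
[0.52404268 0.17661503 0.1       ]
[0.60394576 0.11613297 0.1       ]
[0.60761601 0.16797327 0.1       ]
stand foot far corners
[0.60989866 0.1062433  0.008     ]
[0.61702857 0.17454571 0.008     ]
```

Request:
{"name": "drive_tool", "arguments": {"increments": [[[0, -0.75, -0.53], [0, 0, 0]], [[0, -0.75, -0.53], [0, 0, 0]], [[0, -0.75, -0.53], [0, 0, 0]], [[0, -0.75, -0.53], [0, 0, 0]], [[0, -0.75, -0.53], [0, 0, 0]], [[0, -0.75, -0.53], [0, 0, 0]], [[0, -0.75, -0.53], [0, 0, 0]], [[0, 0, 0], [0, 0, 0]], [[0, 0, 0], [0, 0, 0]]], "hand": 1, "squeeze": 40}}

```text
time_s: 1.05
tool_pos: [0.5011, -0.2107, 0.1914]
tool_rot: [66.0, 90.0, 65.8]
force: [0.6, 1.0, -0.0]
grip_width: 0.0868
```

```bash
python3 - <<'E'
from h import *
import pickle
c=cam('wrist','w1.png'); pickle.dump(c,open('w1.pkl','wb'))
o=env.get_obs();print(o['tool_pos'],o['tool_rot'],o['force'])
cv2.imwrite('pics/w1b.png',cv2.resize(c['frame'][:240,:,::-1],(800,375),interpolation=cv2.INTER_CUBIC))
E
```

```text
[ 0.50186116 -0.2093463   0.19137828] [69.33143105 89.95582126 69.34350038] [ 0.17995298 -0.19823686 -0.58277547]
```

View pics/w1b.png

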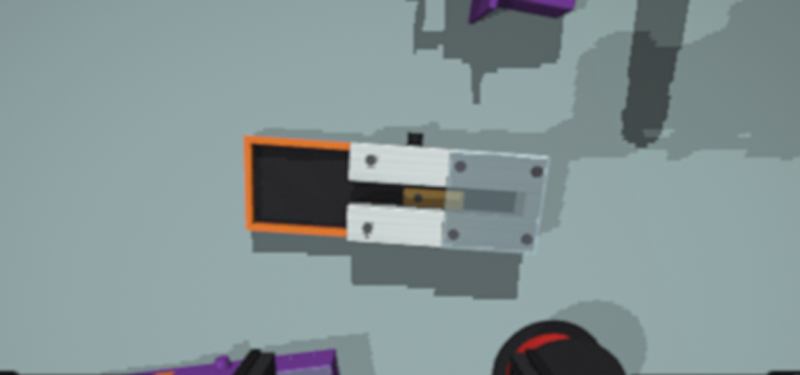

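The wrist view shows the whole block from above: tray at (245–350, 140–230), key at (405–462, 197), cover at (445–548, 150–250). The spool is at the bottom, about (560,350), and the purple block is at the bottom left.

```bash
python3 - <<'E'
from h import *
import pickle
c=pickle.load(open('w1.pkl','rb'))
cv2.imwrite('pics/w1c.png',cv2.resize(c['frame'][80:165,220:355,::-1],None,fx=5.9,fy=5.9,interpolation=cv2.INTER_CUBIC))
f=c['frame'].astype(int)
m=((f[...,0]>150)&(f[...,1]<140)&(f[...,2]<90)).astype(np.uint8); m[165:]=0
cnt=max(cv2.findContours(m,0,2)[0],key=cv2.contourArea); print(cv2.minAreaRect(np.argwhere(m)[:,::-1].astype(np.float32)))
b=cv2.boxPoints(cv2.minAreaRect(cnt))
for p in b: print(p,onz(c,*p,.016))
y=f[...,0]-f[...,2]
m=((y>30)&(f[...,0]<205)&(f[...,1]>70)).astype(np.uint8);m[165:]=0;m[:,:250]=0
ys,xs=np.nonzero(m);print('key',xs.min(),xs.max(),ys.min(),ys.max())
for v in range(118,136): print(v,[tuple(f[v,u]) for u in(262,280,290)])
E
```

```text
((188.50192260742188, 118.94650268554688), (65.2441177368164, 62.1032600402832), 2.0454084873199463)
[154.79237 148.81401] [ 0.38391821 -0.19067117  0.016     ]
[157.00893  86.75033] [ 0.39318998 -0.11925465  0.016     ]
[222.21147   89.078995] [ 0.4677896 -0.1219215  0.016    ]
[219.99492 151.14267] [ 0.4629806  -0.19365569  0.016     ]
key 258 285 121 132
118 [(np.int64(104), np.int64(110), np.int64(111)), (np.int64(179), np.int64(187), np.int64(186)), (np.int64(126), np.int64(142), np.int64(146))]
119 [(np.int64(50), np.int64(47), np.int64(45)), (np.int64(115), np.int64(120), np.int64(121)), (np.int64(117), np.int64(132), np.int64(136))]
120 [(np.int64(78), np.int64(62), np.int64(37)), (np.int64(54), np.int64(52), np.int64(51)), (np.int64(99), np.int64(112), np.int64(117))]
121 [(np.int64(112), np.int64(89), np.int64(49)), (np.int64(74), np.int64(58), np.int64(33)), (np.int64(98), np.int64(109), np.int64(108))]
122 [(np.int64(124), np.int64(99), np.int64(53)), (np.int64(108), np.int64(86), np.int64(47)), (np.int64(121), np.int64(125), np.int64(113))]
123 [(np.int64(124), np.int64(
[... 1119 characters left out ...]
np.int64(82), np.int64(68)), (np.int64(84), np.int64(67), np.int64(39)), (np.int64(126), np.int64(129), np.int64(114))]
132 [(np.int64(124), np.int64(127), np.int64(123)), (np.int64(92), np.int64(82), np.int64(67)), (np.int64(125), np.int64(128), np.int64(114))]
133 [(np.int64(166), np.int64(174), np.int64(173)), (np.int64(124), np.int64(126), np.int64(121)), (np.int64(124), np.int64(129), np.int64(119))]
134 [(np.int64(190), np.int64(198), np.int64(197)), (np.int64(163), np.int64(170), np.int64(169)), (np.int64(118), np.int64(128), np.int64(127))]
135 [(np.int64(201), np.int64(211), np.int64(208)), (np.int64(187), np.int64(194), np.int64(193)), (np.int64(118), np.int64(133), np.int64(136))]
```

View pics/w1c.png

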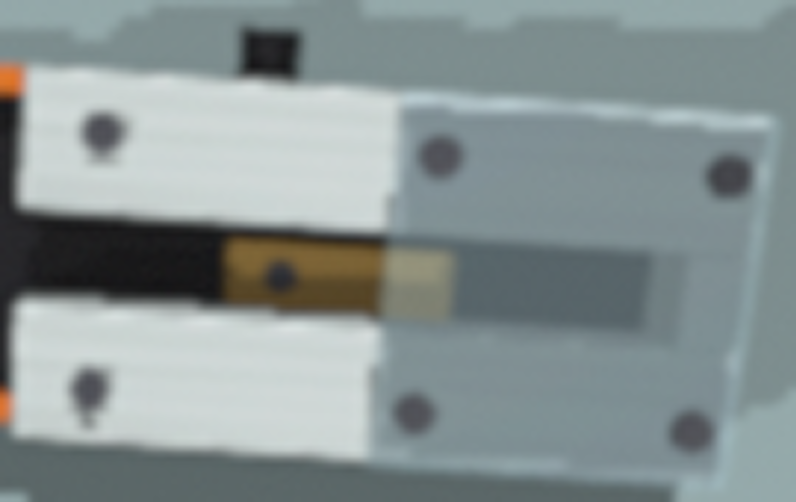

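```bash
python3 - <<'E'
from h import *
import pickle
c=pickle.load(open('w1.pkl','rb'))
q=lambda x,y,z:onz(c,220+(x+.5)/5.9-.5,80+(y+.5)/5.9-.5,z)*1000
for n,l,z in[('slot near',[(18,210),(12,300)],.0345),('slot at cover',[(388,232),(380,320)],.0345),('outer near',[(22,65),(12,437)],.0345),
 ('cover near',[(402,92),(370,460)],.0385),('cover far',[(775,118),(715,485)],.0385),('key near top',[(226,238),(222,305)],.015),('key far top',[(455,250),(450,320)],.015)]:
    a=[q(*p,z) for p in l]; print(n,a[0].round(1),a[1].round(1),'mid',((a[0]+a[1])/2).round(1),np.linalg.norm(a[0]-a[1]).round(1))
E
```

```text
slot near [ 469.1 -150.    34.5] [ 467.5 -166.8   34.5] mid [ 468.3 -158.4   34.5] 16.9
slot at cover [ 539.3 -154.2   34.5] [ 538.2 -170.7   34.5] mid [ 538.7 -162.5   34.5] 16.6
outer near [ 470.6 -123.9   34.5] [ 466.7 -193.4   34.5] mid [ 468.6 -158.6   34.5] 69.6
cover near [ 540.6 -128.8   38.5] [ 536.7 -197.3   38.5] mid [ 538.6 -163.    38.5] 68.6
cover far [ 609.5 -133.5   38.5] [ 604.3 -202.3   38.5] mid [ 606.9 -167.9   38.5] 69.1
key near top [ 508.9 -156.7   15. ] [ 508.2 -170.    15. ] mid [ 508.6 -163.3   15. ] 13.3
key far top [ 555.  -159.1   15. ] [ 554.6 -173.1   15. ] mid [ 554.8 -166.1   15. ] 13.9
```

Request:
{"name": "drive_tool", "arguments": {"increments": [[[-0.2, 0.86, 0.15], [0, 0, 0]], [[-0.2, 0.86, 0.15], [0, 0, 0]], [[-0.2, 0.86, 0.15], [0, 0, 0]], [[-0.2, 0.86, 0.15], [0, 0, 0]], [[-0.2, 0.86, 0.15], [0, 0, 0]], [[-0.2, 0.86, 0.15], [0, 0, 0]], [[-0.2, 0.86, 0.15], [0, 0, 0]], [[-0.2, 0.86, 0.15], [0, 0, 0]], [[0, 0.8, 0.15], [0, 0, 0]], [[0, 0, 0], [0, 0, 0]]]}}

```text
time_s: 2.1
tool_pos: [0.5551, 0.106, 0.2552]
tool_rot: [95.1, 89.8, 95.8]
force: [0.2, 0.5, 0.5]
grip_width: 0.0872
```

```bash
python3 - <<'E'
from h import *
import pickle
c=cam('wrist','w2.png'); pickle.dump(c,open('w2.pkl','wb'))
o=env.get_obs();print(o['tool_pos'],o['tool_rot'],o['force'])
cv2.imwrite('pics/w2b.png',cv2.resize(c['frame'][:300,:,::-1],None,fx=1.56,fy=1.56,interpolation=cv2.INTER_CUBIC))
E
```

```text
[0.55512353 0.10228211 0.25502642] [121.3177496   89.90402614 121.79334426] [-0.18159917 -0.65822826 -0.8440453 ]
```

View pics/w2b.png

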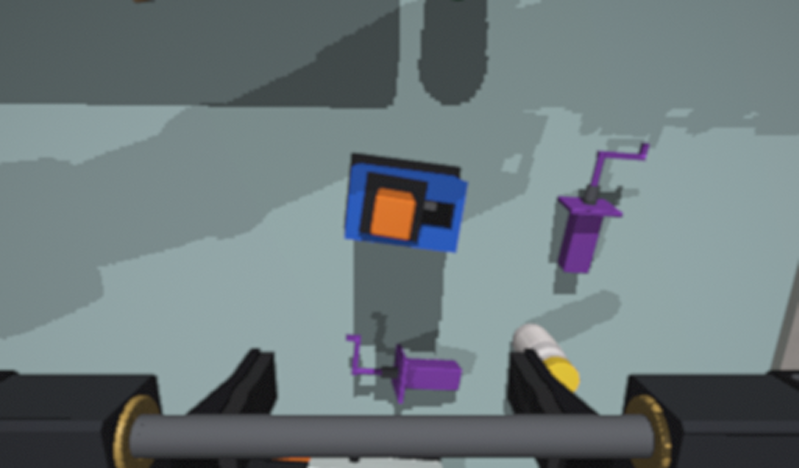

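The wrist view shows the blue stand at (405,205), with the orange handle at (393,213) and the opening towards image right (+x). The purple picks at (420,372) and (590,215) lie clear of it.

```bash
python3 - <<'E'
from h import *
import pickle
c=pickle.load(open('w2.pkl','rb'))
f=c['frame'].astype(int)
cv2.imwrite('pics/w2c.png',cv2.resize(c['frame'][90:170,210:310,::-1],None,fx=7.5,fy=7.5,interpolation=cv2.INTER_CUBIC))
E
```

```text
(no output)
```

View pics/w2c.png

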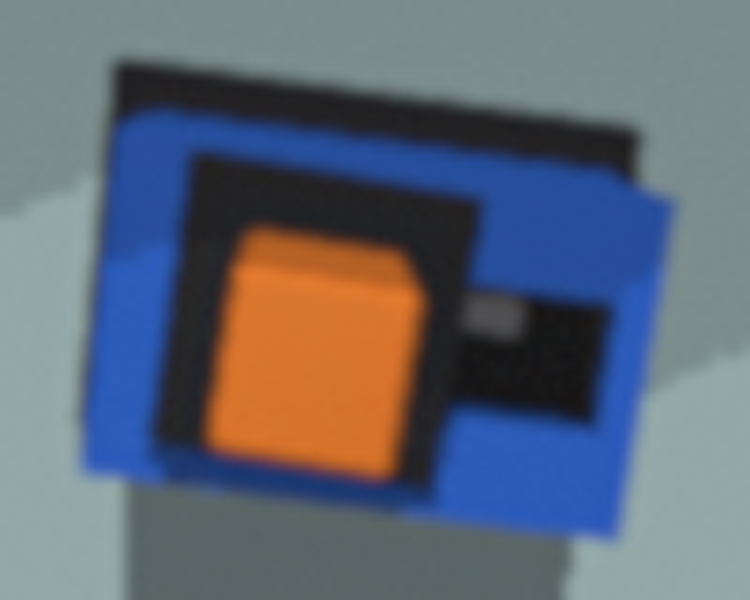

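```bash
python3 - <<'E'
from h import *
import pickle
c=pickle.load(open('w2.pkl','rb'))
q=lambda x,y,z:onz(c,210+(x+.5)/7.5-.5,90+(y+.5)/7.5-.5,z)*1000
for n,l,z in[('handle',[(232,265),(430,295),(395,483),(205,452)],.163),('stand top',[(80,472),(615,542),(680,200)],.100),('flange top',[(192,152),(482,200),(435,500),(152,450)],.105),('opening',[(612,300),(592,422),(455,403)],.1)]:
    a=np.array([q(*p,z) for p in l]);print(n);print(a.round(1),a.mean(0).round(1))
    d=np.diff(a,axis=0);print(np.degrees(np.arctan2(d[:,1],d[:,0])).round(1),np.linalg.norm(d,axis=1).round(1))
E
```

```text
handle
[[544.3 161.9 163. ]
 [568.6 158.6 163. ]
 [564.9 135.2 163. ]
 [540.9 138.9 163. ]] [554.7 148.7 163. ]
[ -7.8 -99.1 171.4] [24.6 23.7 24.2]
stand top
[[518.9 125.  100. ]
 [601.6 115.1 100. ]
 [608.6 166.8 100. ]] [576.4 135.7 100. ]
[-6.8 82.3] [83.3 52.2]
flange top
[[536.5 173.  105. ]
 [578.9 166.7 105. ]
 [573.2 122.3 105. ]
 [530.3 129.4 105. ]] [554.7 147.9 105. ]
[ -8.4 -97.2 170.6] [42.9 44.8 43.5]
opening
[[599.3 152.1 100. ]
 [597.1 133.7 100. ]
 [576.1 136.3 100. ]] [590.8 140.7 100. ]
[-96.6 172.9] [18.5 21.2]
```

```bash
cat >> h.py <<'E'
from scipy.spatial.transform import Rotation as Ro
def st():
    o=env.get_obs(); R=Ro.from_euler('xyz',o['tool_rot'],degrees=True).as_matrix()
    print('t',o['time_s'],'pos',(o['tool_pos']*1000).round(2),'yaw',np.degrees(np.arctan2(R[1,2],R[0,2])).round(2),'down',R[:,0].round(4),'z',R[:,2].round(4),'F',o['force'].round(2),'M',o['wrist_torque'].round(2),'w',o['grip_width'])
    return o,R
E
python3 -c "
from h import *
st()"
```

```text
t 2.15 pos [555.12 102.28 255.03] yaw 0.48 down [-9.0e-04  1.4e-03 -1.0e+00] z [ 1.0e+00  8.3e-03 -9.0e-04] F [-0.18 -0.66 -0.84] M [-0.07  0.03 -0.06] w 0.08702376570890899
```

Request:
{"name": "drive_tool", "arguments": {"increments": [[[0, 0.575, 0], [0, 0, 0]], [[0, 0.575, 0], [0, 0, 0]], [[0, 0, 0], [0.035, 0, 0]], [[0, 0, 0], [0.035, 0, 0]], [[0.8, 0, 0], [0, 0, 0]], [[0.7, 0, 0], [0, 0, 0]], [[0.5, 0, 0], [0, 0, 0]], [[0, 0, 0], [0, 0, 0]], [[0, 0, 0], [0, 0, 0]]]}}

```text
time_s: 3.05
tool_pos: [0.5556, 0.1429, 0.1757]
tool_rot: [-132.5, 90.0, -140.9]
force: [-0.6, -0.1, 0.5]
grip_width: 0.087
```

```bash
python3 -c "
from h import *
st();cam('wrist','w3.png')"
```

```text
t 3.05 pos [555.65 142.91 175.7 ] yaw -8.41 down [-3.e-04 -2.e-04 -1.e+00] z [ 9.892e-01 -1.463e-01 -3.000e-04] F [-0.6  -0.11  0.5 ] M [ 0.05  0.04 -0.02] w 0.0870039314845824
```

View pics/w3.png

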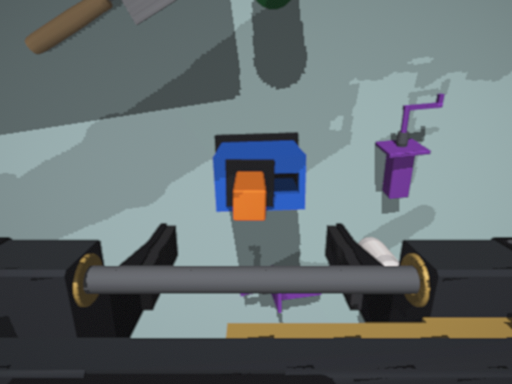

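Request:
{"name": "drive_tool", "arguments": {"increments": [[[0, 0.135, -0.043], [0, 0, 0]], [[0, 0, 0], [0, 0, 0]], [[0.5, 0, 0], [0, 0, 0]], [[0.5, 0, 0], [0, 0, 0]], [[0.475, 0, 0], [0, 0, 0]], [[0, 0, 0], [0, 0, 0]]]}}

```text
time_s: 3.7
tool_pos: [0.5529, 0.1484, 0.1144]
tool_rot: [-156.3, 89.8, -164.6]
force: [0.5, -0.1, -0.5]
grip_width: 0.0869
```

```bash
python3 -c "
from h import *
st();cam('wrist','w4.png')"
```

```text
t 3.7 pos [552.93 148.43 114.37] yaw -8.37 down [-0.0041 -0.0011 -1.    ] z [ 0.9893 -0.1456 -0.0039] F [ 0.52 -0.13 -0.52] M [0.   0.05 0.05] w 0.08692090879964848
```

View pics/w4.png

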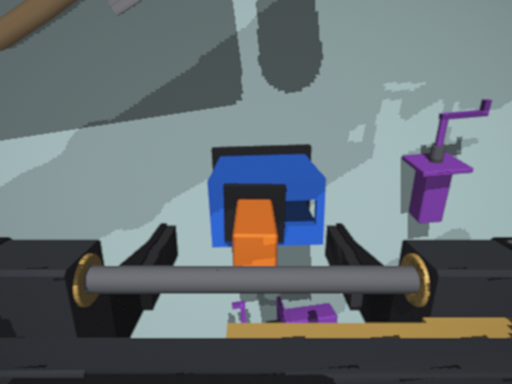

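The fingers straddle the handle at (255,230), level with it. I nudge to centre and close.

Request:
{"name": "drive_tool", "arguments": {"increments": [[[0, 0, 0.045], [0, 0, 0]], [[0, 0, 0], [0, 0, 0]], [[0, 0, 0], [0, 0, 0]], [[0, 0, 0], [0, 0, 0]], [[0, 0, 0], [0, 0, 0]], [[0, 0, 0], [0, 0, 0]], [[0, 0, 0], [0, 0, 0]], [[0, 0, 0], [0, 0, 0]]], "hand": -1, "squeeze": 50}}

```text
time_s: 4.55
tool_pos: [0.5565, 0.1485, 0.1165]
tool_rot: [-70.9, 90.0, -79.3]
force: [-0.2, 0.3, 0.5]
grip_width: 0.031
```

```bash
python3 -c "
from h import *
st()"
```

```text
t 4.55 pos [556.45 148.49 116.45] yaw -8.4 down [ 0.e+00 -1.e-04 -1.e+00] z [ 0.9893 -0.1461  0.    ] F [-0.18  0.25  0.46] M [ 0.01 -0.05 -0.02] w 0.03102430865191793
```

Request:
{"name": "drive_tool", "arguments": {"increments": [[[0, 0, 0], [0, 0, 0]], [[0, 0, 0], [0, 0, 0]], [[0, 0, 0], [0, 0, 0]]]}}

```text
time_s: 4.85
tool_pos: [0.5563, 0.1485, 0.1164]
tool_rot: [-158.9, 90.0, -167.3]
force: [-0.8, 0.5, 0.4]
grip_width: 0.0236
```

```bash
python3 -c "
from h import *
st()"
```

```text
t 4.85 pos [556.26 148.53 116.38] yaw -8.39 down [-4.e-04 -1.e-04 -1.e+00] z [ 9.893e-01 -1.460e-01 -4.000e-04] F [-0.78  0.47  0.4 ] M [ 0.03  0.17 -0.  ] w 0.023640880479320107
```

Request:
{"name": "drive_tool", "arguments": {"increments": [[[-0.1, 0, 0], [0, 0, 0]], [[-0.3, 0, 0], [0, 0, 0]], [[-0.6, 0, 0], [0, 0, 0]], [[-0.6, 0, 0], [0, 0, 0]], [[-0.6, 0, 0], [0, 0, 0]], [[-0.6, 0, 0], [0, 0, 0]], [[0, 0, 0], [0, 0, 0]], [[0, 0, 0], [0, 0, 0]]]}}

```text
time_s: 5.65
tool_pos: [0.5567, 0.1485, 0.2287]
tool_rot: [16.0, 89.9, 7.6]
force: [-0.1, 0.5, -2.2]
grip_width: 0.0236
```

```bash
python3 -c "
from h import *
import pickle
st();d={n:cam(n,n+'5.png') for n in('scene','side','wrist')};pickle.dump(d,open('c5.pkl','wb'))
o,R=st();P=o['tool_pos']
u,v=map(int,proj(d['scene'],P)); a=d['scene']['frame'][v-40:v+60,u-50:u+50,::-1]; print(u,v)
u,v=map(int,proj(d['side'],P)); b=d['side']['frame'][v-40:v+60,u-50:u+50,::-1];print(u,v)
cv2.imwrite('pics/crop5.png',cv2.resize(np.hstack([a,b]),None,fx=4,fy=4,interpolation=cv2.INTER_CUBIC))
"
```

```text
t 5.65 pos [556.66 148.53 228.71] yaw -8.4 down [ 1.e-03  1.e-04 -1.e+00] z [ 0.9893 -0.1461  0.001 ] F [-0.09  0.53 -2.21] M [-0.02  0.07 -0.1 ] w 0.023645174622127875
t 5.8 pos [555.56 148.14 226.71] yaw -8.4 down [-2.7e-03 -9.0e-04 -1.0e+00] z [ 0.9893 -0.1461 -0.0026] F [-0.17 -0.58 -2.97] M [-0.01 -0.04 -0.01] w 0.023438390421401185
331 161
216 182
```

View pics/crop5.png

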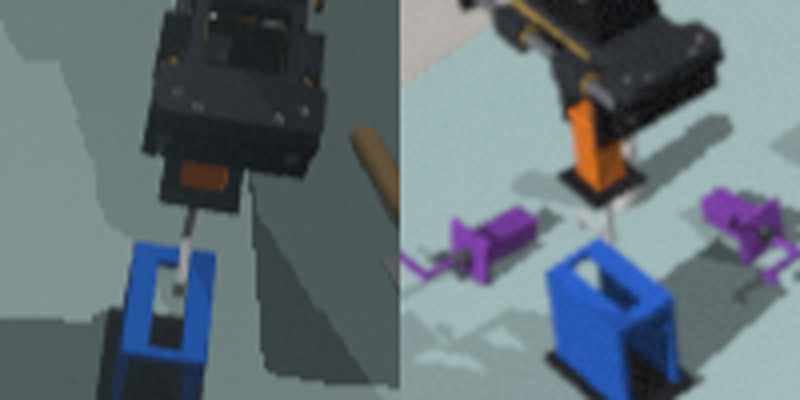

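View pics/wrist5.png

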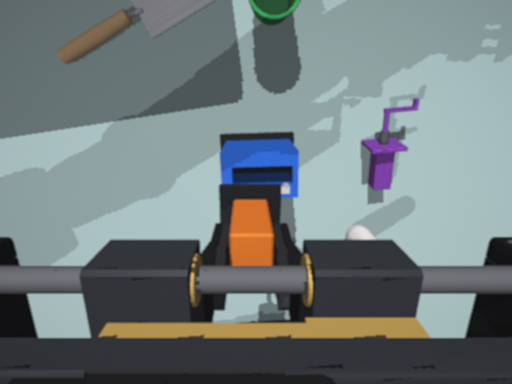

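The pick hangs in the grip, clear of the stand. The barb shows at scene (325.5,194) and wrist (286,187).

```bash
python3 -c "
from h import *
import pickle
d=pickle.load(open('c5.pkl','rb'));S,W,D=d['scene'],d['wrist'],d['side']
b=np.array([.556+.034*.989,.1482-.034*.146])
for z in(.12,.128,.136,.144,.152,.16): print(z,proj(S,[*b,z]).round(1),proj(W,[*b,z]).round(1),proj(D,[*b,z]).round(1))
print(tri(S,(325.5,193),W,(286,187)))
a=cv2.resize(S['frame'][150:215,295:360,::-1],None,fx=6,fy=6);c=cv2.resize(D['frame'][180:245,185:250,::-1],None,fx=6,fy=6)
cv2.imwrite('pics/crop6.png',np.hstack([a,c]))
"
```

```text
0.12 [323.2 200.1] [285.5 179.1] [212.  203.2]
0.128 [323.7 198.3] [286.4 181.2] [211.7 201.3]
0.136 [324.2 196.5] [287.3 183.4] [211.5 199.3]
0.144 [324.6 194.7] [288.2 185.7] [211.2 197.4]
0.152 [325.1 192.8] [289.2 188.2] [211.  195.4]
0.16 [325.6 190.9] [290.3 190.8] [210.7 193.4]
(array([0.58740905, 0.14423884, 0.14848215]), np.float64(0.0011942713460403663))
```

View pics/crop6.png

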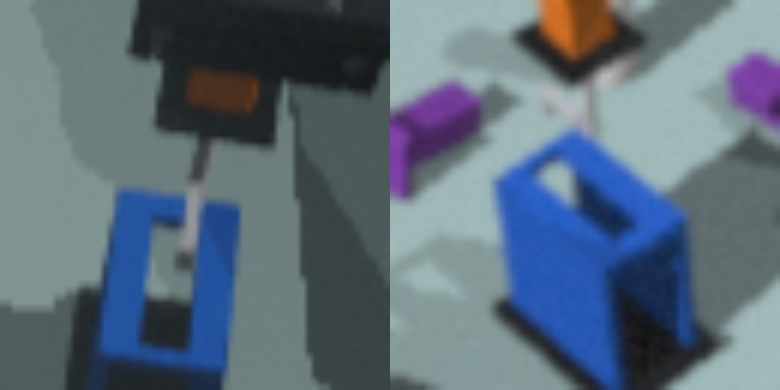

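Request:
{"name": "drive_tool", "arguments": {"increments": [[[0, -0.7, -0.12], [0, 0, 0]], [[0, -0.9, -0.155], [0, 0, 0]], [[0, -0.9, -0.155], [0, 0, 0]], [[0, -0.9, -0.155], [0, 0, 0]], [[0, -0.9, -0.155], [0, 0, 0]], [[0, -0.9, -0.155], [0, 0, 0]], [[0, -0.9, -0.155], [0, 0, 0]], [[0, -0.9, -0.155], [0, 0, 0]], [[0, -0.9, -0.155], [0, 0, 0]], [[0, 0, 0], [-0.038, 0, 0]]]}}

```text
time_s: 6.8
tool_pos: [0.4535, -0.1624, 0.2273]
tool_rot: [-137.3, 89.8, -141.6]
force: [-0.4, 0.6, -1.8]
grip_width: 0.0234
```

Request:
{"name": "drive_tool", "arguments": {"increments": [[[0, 0, 0], [0, 0, 0]], [[0, 0, 0], [0, 0, 0]], [[0, 0, 0], [0, 0, 0]], [[0, 0, 0], [0, 0, 0]]]}}

```text
time_s: 7.2
tool_pos: [0.4567, -0.1552, 0.2282]
tool_rot: [173.6, 90.0, 169.8]
force: [-0.3, -0.6, -2.2]
grip_width: 0.0232
```

```bash
cat >> h.py <<'E'
S0=np.array([538.7,-163.0]); YW=np.radians(-3.8); U=np.array([np.cos(YW),np.sin(YW)]); V=np.array([-U[1],U[0]])
def slotf():
    o,R=st(); p=o['tool_pos']*1000; d=p[:2]-S0; x,y=d@U,d@V
    print('axis in slot frame x %.1f y %.1f ; barb x %.1f y %.1f'%(x,y,*( (d+34*R[:2,2])@np.c_[U,V])),'z',p[2].round(2))
    return o,R
def need(x,y,z,yaw=None):
    "shift in tool units (of 40mm) to bring axis to slot-frame x,y and tcp z"
    o,R=slotf(); t=np.r_[S0+x*U+y*V,z]-o['tool_pos']*1000; print('tool units',(R.T@t/40).round(3),'mm',(R.T@t).round(1))
E
python3 -c "
from h import *
need(-84,-1,190)
"
```

```text
t 7.2 pos [ 456.73 -155.24  228.24] yaw -3.78 down [-3.e-04  1.e-04 -1.e+00] z [ 9.978e-01 -6.580e-02 -3.000e-04] F [-0.27 -0.65 -2.17] M [-0.03  0.03 -0.03] w 0.02320390516003609
axis in slot frame x -82.3 y 2.3 ; barb x -48.3 y 2.3 z 228.24
tool units [ 0.956 -0.083 -0.042] mm [38.2 -3.3 -1.7]
```

Request:
{"name": "drive_tool", "arguments": {"increments": [[[0.5, -0.083, -0.04], [0, 0, 0]], [[0.7, 0, 0], [0, 0, 0]], [[0.7, 0, 0], [0, 0, 0]], [[0.4, 0, 0], [0, 0, 0]], [[0, 0, 0], [0, 0, 0]], [[0, 0, 0], [0, 0, 0]], [[0, 0, 0], [0, 0, 0]]]}}

```text
time_s: 7.9
tool_pos: [0.4558, -0.1595, 0.1379]
tool_rot: [-12.5, 89.9, -16.3]
force: [-0.9, -0.1, -1.9]
grip_width: 0.0235
```

```bash
python3 -c "
from h import *
import pickle
d={n:cam(n,n+'7.png') for n in('scene','side','wrist')};pickle.dump(d,open('c7.pkl','wb'))
slotf()
a=cv2.resize(d['scene']['frame'][140:240,160:260,::-1],None,fx=4,fy=4);c=cv2.resize(d['side']['frame'][130:230,250:350,::-1],None,fx=4,fy=4)
cv2.imwrite('pics/crop7.png',np.hstack([a,c]))
"
```

```text
t 8.05 pos [ 455.49 -159.53  137.6 ] yaw -3.84 down [ 2.e-03 -5.e-04 -1.e+00] z [ 0.9978 -0.0669  0.0021] F [-0.09 -0.12 -2.45] M [ 0.03  0.04 -0.01] w 0.023593528589648385
axis in slot frame x -83.3 y -2.0 ; barb x -49.3 y -2.1 z 137.6
```

View pics/crop7.png

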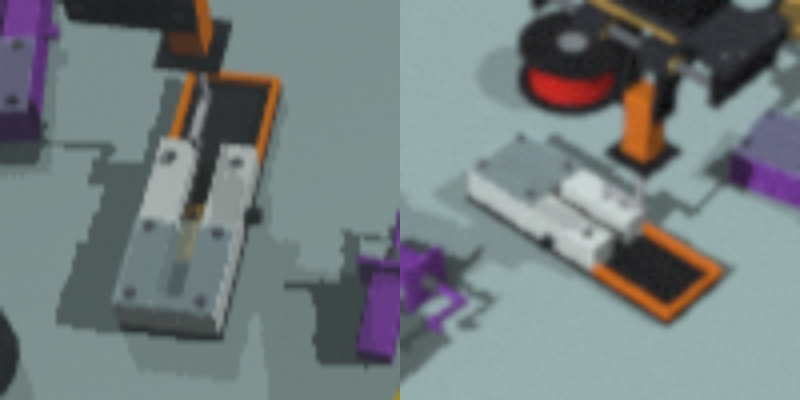

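View pics/wrist7.png

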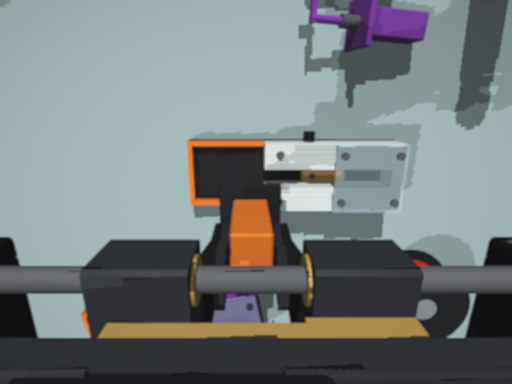

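```bash
python3 -c "
from h import *
import pickle
d=pickle.load(open('c7.pkl','rb'))
for z in(.04,.046,.052,.058,.064):
  p=np.r_[(S0-49*U-2*V)/1000,z]; print(z,*[proj(d[n],p).round(1) for n in('scene','wrist','side')])
p=np.r_[(S0)/1000,.0345]; print('slot top at cover',*[proj(d[n],p).round(1) for n in('scene','wrist','side')])
p=np.r_[(S0-70*U)/1000,.0345]; print('slot top at end',*[proj(d[n],p).round(1) for n in('scene','wrist','side')])
a=cv2.resize(d['scene']['frame'][145:205,190:240,::-1],None,fx=8,fy=8,interpolation=cv2.INTER_CUBIC);c=cv2.resize(d['wrist']['frame'][140:200,260:310,::-1],None,fx=8,fy=8,interpolation=cv2.INTER_CUBIC)
cv2.imwrite('pics/crop8.png',np.hstack([a,c]))
"
```

```text
0.04 [209.1 179.8] [285.7 181.5] [300.9 182. ]
0.046 [208.8 178.5] [286.4 183.2] [301.  180.7]
0.052 [208.5 177.3] [287.1 184.9] [301.1 179.4]
0.058 [208.2 176. ] [287.8 186.7] [301.2 178. ]
0.064 [207.9 174.7] [288.6 188.6] [301.3 176.7]
slot top at cover [206.3 195.4] [333.9 178.1] [289.2 176.7]
slot top at end [211.7 175.1] [264.3 178.1] [305.4 186.6]
```

View pics/crop8.png

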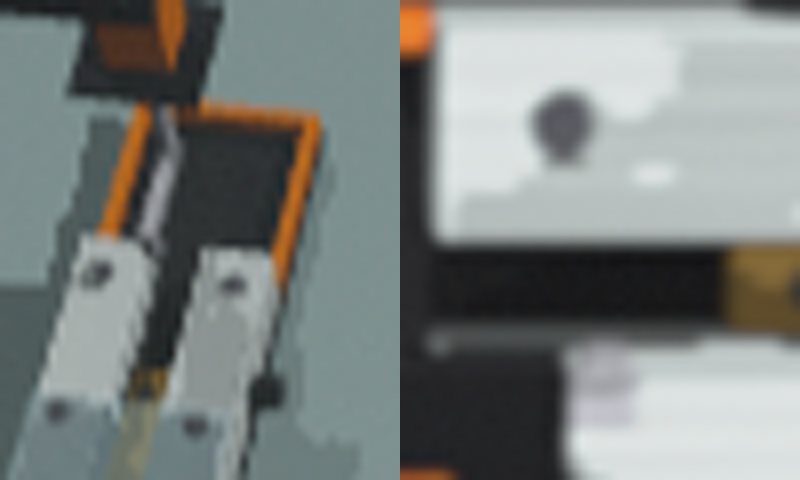

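Request:
{"name": "drive_tool", "arguments": {"increments": [[[0.25, 0, 0], [0, 0, 0]], [[0.25, 0, 0], [0, 0, 0]], [[0.25, 0, 0], [0, 0, 0]], [[0, 0, 0], [0, 0, 0]], [[0, 0, 0], [0, 0, 0]], [[0, 0, 0], [0, 0, 0]]]}}

```text
time_s: 8.65
tool_pos: [0.455, -0.1595, 0.1067]
tool_rot: [-17.2, 90.0, -21.0]
force: [0.3, 0.5, -1.5]
grip_width: 0.0232
```

Request:
{"name": "drive_tool", "arguments": {"increments": [[[0.025, 0, 0], [0, 0, 0]], [[0.025, 0, 0], [0, 0, 0]], [[0, 0, 0], [0, 0, 0]]]}}

```text
time_s: 8.95
tool_pos: [0.4547, -0.1594, 0.1045]
tool_rot: [-13.0, 90.0, -16.8]
force: [0.4, 0.7, -1.7]
grip_width: 0.0237
```

Request:
{"name": "drive_tool", "arguments": {"increments": [[[0.025, 0, 0], [0, 0, 0]], [[0.025, 0, 0], [0, 0, 0]], [[0, 0, 0], [0, 0, 0]]]}}

```text
time_s: 9.25
tool_pos: [0.4546, -0.1593, 0.1023]
tool_rot: [178.3, 90.0, 174.4]
force: [0.1, -0.2, -2.2]
grip_width: 0.0239
```

Request:
{"name": "drive_tool", "arguments": {"increments": [[[0.025, 0, 0], [0, 0, 0]], [[0, 0, 0], [0, 0, 0]]]}}

```text
time_s: 9.45
tool_pos: [0.4546, -0.1593, 0.1013]
tool_rot: [177.5, 90.0, 173.7]
force: [-0.3, 0.2, -2.1]
grip_width: 0.0235
```

Request:
{"name": "drive_tool", "arguments": {"increments": [[[0.025, 0, 0], [0, 0, 0]], [[0, 0, 0], [0, 0, 0]]]}}

```text
time_s: 9.65
tool_pos: [0.4546, -0.1594, 0.1003]
tool_rot: [-177.8, 90.0, 178.4]
force: [0.5, 0.6, -1.1]
grip_width: 0.0237
```

Request:
{"name": "drive_tool", "arguments": {"increments": [[[0.025, 0, 0], [0, 0, 0]], [[0, 0, 0], [0, 0, 0]]]}}

```text
time_s: 9.85
tool_pos: [0.4546, -0.1594, 0.0993]
tool_rot: [-166.2, 90.0, -170.1]
force: [-0.1, -0.9, -1.7]
grip_width: 0.0234
```

Request:
{"name": "drive_tool", "arguments": {"increments": [[[0.02, 0, 0], [0, 0, 0]], [[0, 0, 0], [0, 0, 0]]]}}

```text
time_s: 10.05
tool_pos: [0.4547, -0.1594, 0.0986]
tool_rot: [-104.9, 90.0, -108.8]
force: [-0.6, 0.5, -2.1]
grip_width: 0.0234
```

Request:
{"name": "drive_tool", "arguments": {"increments": [[[0.02, 0, 0], [0, 0, 0]], [[0, 0, 0], [0, 0, 0]]]}}

```text
time_s: 10.25
tool_pos: [0.4546, -0.1594, 0.0978]
tool_rot: [-171.7, 90.0, -175.5]
force: [0.5, 0.6, -1.7]
grip_width: 0.0238
```

Request:
{"name": "drive_tool", "arguments": {"increments": [[[0.02, 0, 0], [0, 0, 0]], [[0, 0, 0], [0, 0, 0]]]}}

```text
time_s: 10.45
tool_pos: [0.4546, -0.1593, 0.097]
tool_rot: [171.4, 90.0, 167.5]
force: [-0.2, -0.6, -2.6]
grip_width: 0.0237
```

Request:
{"name": "drive_tool", "arguments": {"increments": [[[0.02, 0, 0], [0, 0, 0]], [[0, 0, 0], [0, 0, 0]]]}}

```text
time_s: 10.65
tool_pos: [0.4546, -0.1594, 0.0962]
tool_rot: [-169.6, 90.0, -173.5]
force: [-0.3, -0.2, -1.5]
grip_width: 0.0237
```

Request:
{"name": "drive_tool", "arguments": {"increments": [[[0.02, 0, 0], [0, 0, 0]], [[0, 0, 0], [0, 0, 0]]]}}

```text
time_s: 10.85
tool_pos: [0.4546, -0.1593, 0.0954]
tool_rot: [-174.1, 90.0, -177.9]
force: [-0.6, -0.6, -2.4]
grip_width: 0.0236
```

Request:
{"name": "drive_tool", "arguments": {"increments": [[[0.02, 0, 0], [0, 0, 0]], [[0, 0, 0], [0, 0, 0]]]}}

```text
time_s: 11.05
tool_pos: [0.4546, -0.1594, 0.0946]
tool_rot: [-159.3, 90.0, -163.1]
force: [0.4, -0.2, -1.5]
grip_width: 0.0234
```

Request:
{"name": "drive_tool", "arguments": {"increments": [[[0.02, 0, 0], [0, 0, 0]], [[0, 0, 0], [0, 0, 0]]]}}

```text
time_s: 11.25
tool_pos: [0.4546, -0.1594, 0.0938]
tool_rot: [-167.3, 90.0, -171.1]
force: [-0.4, -0.8, -1.4]
grip_width: 0.0235
```

Request:
{"name": "drive_tool", "arguments": {"increments": [[[0.02, 0, 0], [0, 0, 0]], [[0, 0, 0], [0, 0, 0]]]}}

```text
time_s: 11.45
tool_pos: [0.4546, -0.1593, 0.093]
tool_rot: [154.5, 90.0, 150.7]
force: [0.5, 0.3, -2.4]
grip_width: 0.0234
```

Request:
{"name": "drive_tool", "arguments": {"increments": [[[0.02, 0, 0], [0, 0, 0]], [[0, 0, 0], [0, 0, 0]]]}}

```text
time_s: 11.65
tool_pos: [0.4546, -0.1594, 0.0922]
tool_rot: [-171.3, 90.0, -175.1]
force: [-0.5, 0.5, -1.4]
grip_width: 0.0236
```

Request:
{"name": "drive_tool", "arguments": {"increments": [[[0.02, 0, 0], [0, 0, 0]], [[0, 0, 0], [0, 0, 0]]]}}

```text
time_s: 11.85
tool_pos: [0.4548, -0.1594, 0.0918]
tool_rot: [-12.1, 90.0, -15.9]
force: [-0.3, 0.6, 0.8]
grip_width: 0.0234
```

Request:
{"name": "drive_tool", "arguments": {"increments": [[[0.02, 0, 0], [0, 0, 0]], [[0, 0, 0], [0, 0, 0]]]}}

```text
time_s: 12.05
tool_pos: [0.4549, -0.1595, 0.0917]
tool_rot: [-20.1, 90.0, -23.9]
force: [-2.6, 0.0, 5.5]
grip_width: 0.0236
```

Request:
{"name": "drive_tool", "arguments": {"increments": [[[0.02, 0, 0], [0, 0, 0]], [[0, 0, 0], [0, 0, 0]]]}}

```text
time_s: 12.25
tool_pos: [0.455, -0.1597, 0.0916]
tool_rot: [-21.2, 90.0, -25.0]
force: [-4.2, 0.6, 9.9]
grip_width: 0.0235
```

```bash
python3 -c "
from h import *
d={n:cam(n) for n in('scene','wrist')}
slotf()
a=cv2.resize(d['scene']['frame'][145:205,190:240,::-1],None,fx=8,fy=8,interpolation=cv2.INTER_CUBIC);c=cv2.resize(d['wrist']['frame'][140:200,260:310,::-1],None,fx=8,fy=8,interpolation=cv2.INTER_CUBIC)
cv2.imwrite('pics/crop9.png',np.hstack([a,c]))
"
```

```text
t 12.35 pos [ 454.9  -159.63   91.51] yaw -3.85 down [ 7.e-04 -3.e-04 -1.e+00] z [ 9.977e-01 -6.710e-02  7.000e-04] F [-4.25  1.76  8.31] M [0.23 1.02 0.  ] w 0.023455175700556018
axis in slot frame x -83.8 y -2.2 ; barb x -49.8 y -2.2 z 91.51
```

View pics/crop9.png

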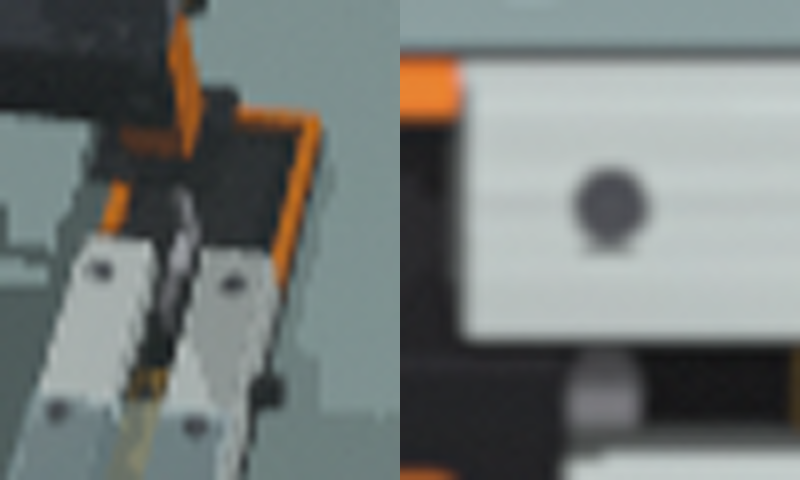

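Contact is felt at TCP z about 91.7 mm with under 13 N, and the barb is seen inside the slot. So the barb end sits 83.7 mm below the TCP. I back off to about 9.5 mm above the floor.

Request:
{"name": "drive_tool", "arguments": {"increments": [[[-0.14, 0, 0], [0, 0, 0]], [[-0.14, 0, 0], [0, 0, 0]], [[0, 0, 0], [0, 0, 0]], [[0, 0, 0], [0, 0, 0]]]}}

```text
time_s: 12.75
tool_pos: [0.4547, -0.1593, 0.101]
tool_rot: [-14.1, 90.0, -17.9]
force: [-0.7, 0.2, -2.5]
grip_width: 0.0237
```

```bash
python3 -c "
from h import *
need(-10,-2,101.2)
"
```

```text
t 12.75 pos [ 454.73 -159.34  100.99] yaw -3.83 down [ 2.e-04 -1.e-04 -1.e+00] z [ 9.978e-01 -6.690e-02  2.000e-04] F [-0.66  0.18 -2.51] M [ 0.06  0.01 -0.01] w 0.0236543072048874
axis in slot frame x -84.0 y -1.9 ; barb x -50.0 y -1.9 z 100.99
tool units [-5.000e-03 -1.000e-03  1.851e+00] mm [-0.2 -0.  74. ]
```

Request:
{"name": "drive_tool", "arguments": {"increments": [[[-0.005, 0, 0.2], [0, 0, 0]], [[0, 0, 0.2], [0, 0, 0]], [[0, 0, 0.2], [0, 0, 0]], [[0, 0, 0.2], [0, 0, 0]], [[0, 0, 0.15], [0, 0, 0]], [[0, 0, 0], [0, 0, 0]], [[0, 0, 0], [0, 0, 0]], [[0, 0, 0], [0, 0, 0]]]}}

```text
time_s: 13.55
tool_pos: [0.4923, -0.162, 0.1012]
tool_rot: [-179.7, 90.0, 176.5]
force: [-0.9, -0.4, -1.4]
grip_width: 0.0237
```

```bash
python3 -c "
from h import *
need(-10,-2,101.2)
"
```

```text
t 13.55 pos [ 492.25 -161.96  101.19] yaw -3.85 down [-4.e-04  0.e+00 -1.e+00] z [ 9.977e-01 -6.720e-02 -4.000e-04] F [-0.9  -0.42 -1.37] M [ 0.02 -0.03  0.01] w 0.023680544105673326
axis in slot frame x -46.4 y -2.0 ; barb x -12.4 y -2.1 z 101.19
tool units [-0.001  0.002  0.91 ] mm [-0.   0.1 36.4]
```

Request:
{"name": "drive_tool", "arguments": {"increments": [[[0, 0, 0.1], [0, 0, 0]], [[0, 0, 0.1], [0, 0, 0]], [[0, 0, 0.1], [0, 0, 0]], [[0, 0, 0.1], [0, 0, 0]], [[0, 0, 0], [0, 0, 0]]]}}

```text
time_s: 14.05
tool_pos: [0.5092, -0.1629, 0.1013]
tool_rot: [-7.1, 90.0, -10.9]
force: [-0.7, -0.3, -1.3]
grip_width: 0.0233
```

Request:
{"name": "drive_tool", "arguments": {"increments": [[[0, 0, 0.1], [0, 0, 0]], [[0, 0, 0.1], [0, 0, 0]], [[0, 0, 0.1], [0, 0, 0]], [[0, 0, 0.1], [0, 0, 0]], [[0, 0, 0.1], [0, 0, 0]], [[0, 0, 0], [0, 0, 0]], [[0, 0, 0], [0, 0, 0]]]}}

```text
time_s: 14.75
tool_pos: [0.5285, -0.1643, 0.1012]
tool_rot: [-178.7, 90.0, 177.5]
force: [-0.8, 1.1, -1.6]
grip_width: 0.0237
```

```bash
python3 -c "
from h import *
d={n:cam(n) for n in('scene','wrist','side')}
need(-10,-2,92.7)
a=cv2.resize(d['scene']['frame'][145:225,185:245,::-1],None,fx=6.5,fy=6.5,interpolation=cv2.INTER_CUBIC);c=cv2.resize(d['wrist']['frame'][130:210,240:300,::-1],None,fx=6.5,fy=6.5,interpolation=cv2.INTER_CUBIC)
cv2.imwrite('pics/crop10.png',np.hstack([a,c])); cv2.imwrite('pics/wrist10.png',d['wrist']['frame'][:,:,::-1])
"
```

```text
t 14.9 pos [ 528.34 -164.35  101.24] yaw -3.84 down [-1.e-04 -0.e+00 -1.e+00] z [ 9.977e-01 -6.710e-02 -1.000e-04] F [-0.72 -0.02 -1.04] M [ 0.02 -0.    0.03] w 0.023510504348368058
axis in slot frame x -10.2 y -2.0 ; barb x 23.8 y -2.1 z 101.24
tool units [0.214 0.001 0.006] mm [8.5 0.  0.2]
```

View pics/crop10.png

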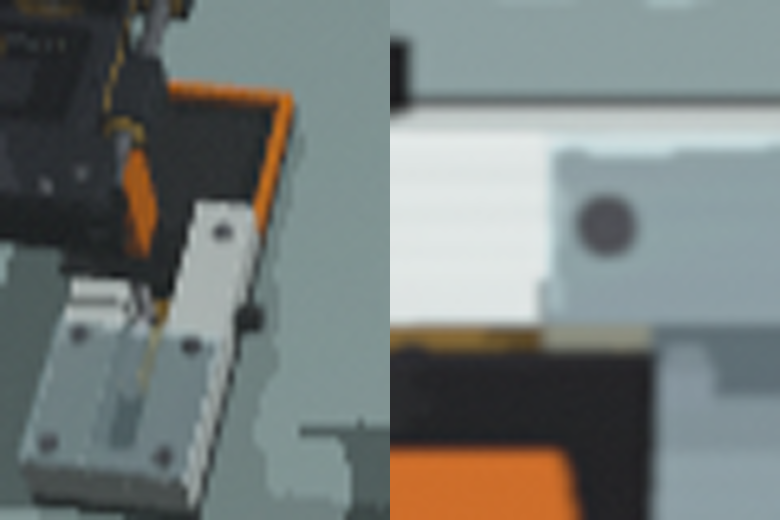

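View pics/wrist10.png

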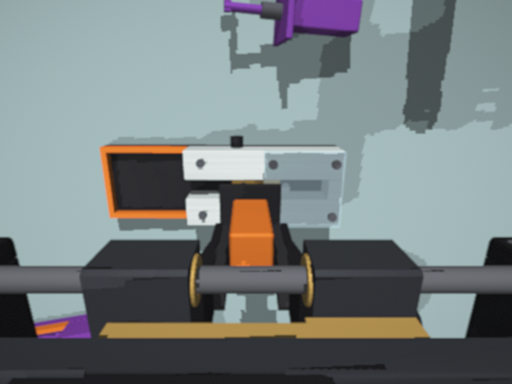

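The hook is under the cover with no contact force. In the crop the barb shows at about (700,370), just beyond the key's far end at (650,340). I lower it behind the key.

Request:
{"name": "drive_tool", "arguments": {"increments": [[[0.05, 0, 0], [0, 0, 0]], [[0.05, 0, 0], [0, 0, 0]], [[0, 0, 0], [0, 0, 0]]]}}

```text
time_s: 15.2
tool_pos: [0.5282, -0.1642, 0.0968]
tool_rot: [171.0, 90.0, 167.1]
force: [-0.2, -0.1, -2.4]
grip_width: 0.0235
```

Request:
{"name": "drive_tool", "arguments": {"increments": [[[0.05, 0, 0], [0, 0, 0]], [[0.03, 0, 0], [0, 0, 0]], [[0.03, 0, 0], [0, 0, 0]], [[0, 0, 0], [0, 0, 0]]]}}

```text
time_s: 15.6
tool_pos: [0.5284, -0.1643, 0.0926]
tool_rot: [174.4, 90.0, 170.6]
force: [-0.5, -0.1, -2.1]
grip_width: 0.0239
```

Request:
{"name": "drive_tool", "arguments": {"increments": [[[0, 0, -0.025], [0, 0, 0]], [[0, 0, -0.025], [0, 0, 0]], [[0, 0, -0.025], [0, 0, 0]], [[0, 0, 0], [0, 0, 0]]]}}

```text
time_s: 16.0
tool_pos: [0.5259, -0.1642, 0.0931]
tool_rot: [-4.5, 89.9, -8.3]
force: [0.4, -1.1, -2.4]
grip_width: 0.0235
```

```bash
python3 -c "
from h import *
slotf()
"
```

```text
t 16.0 pos [ 525.92 -164.17   93.09] yaw -3.84 down [ 1.2e-03 -2.0e-04 -1.0e+00] z [ 0.9978 -0.067   0.0012] F [ 0.41 -1.11 -2.41] M [-0.03 -0.3  -0.  ] w 0.02354082955035152
axis in slot frame x -12.7 y -2.0 ; barb x 21.3 y -2.0 z 93.09
```

Request:
{"name": "drive_tool", "arguments": {"increments": [[[0, 0, -0.04], [0, 0, 0]], [[0, 0, -0.04], [0, 0, 0]], [[0, 0, -0.04], [0, 0, 0]], [[0, 0, -0.04], [0, 0, 0]]]}}

```text
time_s: 16.4
tool_pos: [0.5203, -0.1638, 0.0935]
tool_rot: [-6.5, 89.8, -10.3]
force: [5.4, 0.1, -2.0]
grip_width: 0.0235
```

Request:
{"name": "drive_tool", "arguments": {"increments": [[[0, 0, -0.05], [0, 0, 0]], [[0, 0, -0.05], [0, 0, 0]], [[0, 0, -0.05], [0, 0, 0]], [[0, 0, -0.05], [0, 0, 0]], [[0, 0, -0.05], [0, 0, 0]]]}}

```text
time_s: 16.9
tool_pos: [0.509, -0.163, 0.0929]
tool_rot: [-17.7, 90.0, -21.6]
force: [4.2, 0.0, -2.0]
grip_width: 0.0233
```

```bash
python3 -c "
from h import *
slotf()
d={n:cam(n) for n in('scene','wrist')}
a=cv2.resize(d['scene']['frame'][145:225,185:245,::-1],None,fx=6.5,fy=6.5,interpolation=cv2.INTER_CUBIC);c=cv2.resize(d['wrist']['frame'][130:210,230:290,::-1],None,fx=6.5,fy=6.5,interpolation=cv2.INTER_CUBIC)
cv2.imwrite('pics/crop11.png',np.hstack([a,c])); 
"
```

```text
t 16.9 pos [ 509.04 -163.03   92.91] yaw -3.84 down [ 2.e-04 -1.e-04 -1.e+00] z [ 9.978e-01 -6.690e-02  2.000e-04] F [ 4.16  0.03 -1.97] M [-0.1  -1.52  0.05] w 0.023326996362630612
axis in slot frame x -29.6 y -2.0 ; barb x 4.4 y -2.0 z 92.91
```

View pics/crop11.png

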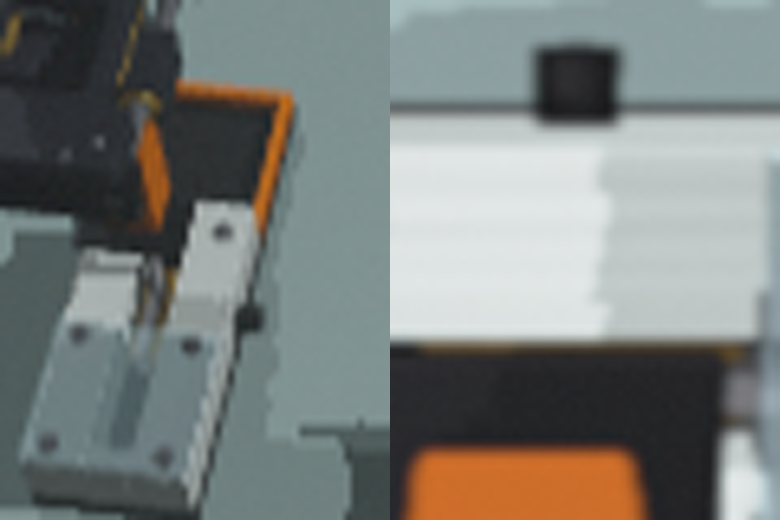

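The key follows the barb with a 4–5 N drag. Continuing slowly.

Request:
{"name": "drive_tool", "arguments": {"increments": [[[0, 0, -0.05], [0, 0, 0]], [[0, 0, -0.05], [0, 0, 0]], [[0, 0, -0.05], [0, 0, 0]], [[0, 0, -0.05], [0, 0, 0]], [[0, 0, -0.05], [0, 0, 0]], [[0, 0, -0.05], [0, 0, 0]], [[0, 0, -0.05], [0, 0, 0]], [[0, 0, -0.05], [0, 0, 0]]]}}

```text
time_s: 17.8
tool_pos: [0.4931, -0.162, 0.0929]
tool_rot: [-22.9, 90.0, -26.7]
force: [5.0, -0.2, -1.8]
grip_width: 0.0234
```

Request:
{"name": "drive_tool", "arguments": {"increments": [[[0, 0, -0.04], [0, 0, 0]], [[0, 0, -0.04], [0, 0, 0]], [[0, 0, -0.04], [0, 0, 0]], [[0, 0, -0.04], [0, 0, 0]], [[0, 0, -0.04], [0, 0, 0]], [[0, 0, -0.04], [0, 0, 0]], [[0, 0, -0.04], [0, 0, 0]], [[0, 0, -0.04], [0, 0, 0]]]}}

```text
time_s: 18.6
tool_pos: [0.4784, -0.1609, 0.0921]
tool_rot: [173.9, 89.8, 170.1]
force: [0.9, 0.5, -1.7]
grip_width: 0.0235
```

```bash
python3 -c "
from h import *
need(-115.5,-2,92.8)
"
```

```text
t 18.6 pos [ 478.41 -160.91   92.13] yaw -3.85 down [-3.9e-03  7.0e-04 -1.0e+00] z [ 0.9977 -0.0672 -0.0039] F [ 0.86  0.46 -1.67] M [ 0.01 -0.2  -0.03] w 0.023476633329736565
axis in slot frame x -60.3 y -1.9 ; barb x -26.3 y -1.9 z 92.13
tool units [-0.011 -0.003 -1.38 ] mm [ -0.5  -0.1 -55.2]
```

Request:
{"name": "drive_tool", "arguments": {"increments": [[[-0.01, 0, -0.05], [0, 0, 0]], [[-0.005, 0, -0.07], [0, 0, 0]], [[0, 0, -0.07], [0, 0, 0]], [[0, 0, -0.07], [0, 0, 0]], [[0, 0, -0.07], [0, 0, 0]], [[0, 0, -0.07], [0, 0, 0]], [[0, 0, -0.07], [0, 0, 0]], [[0, 0, -0.07], [0, 0, 0]], [[0, 0, -0.07], [0, 0, 0]]]}}

```text
time_s: 19.5
tool_pos: [0.4559, -0.1594, 0.0935]
tool_rot: [-22.2, 90.0, -26.1]
force: [0.2, -0.8, -1.8]
grip_width: 0.0237
```

Request:
{"name": "drive_tool", "arguments": {"increments": [[[0, 0, -0.07], [0, 0, 0]], [[0, 0, -0.07], [0, 0, 0]], [[0, 0, -0.07], [0, 0, 0]], [[0, 0, -0.07], [0, 0, 0]], [[0, 0, -0.07], [0, 0, 0]], [[0, 0, -0.07], [0, 0, 0]], [[0, 0, -0.05], [0, 0, 0]]]}}

```text
time_s: 20.2
tool_pos: [0.4371, -0.1582, 0.0935]
tool_rot: [-42.7, 90.0, -46.5]
force: [0.7, -0.4, -2.3]
grip_width: 0.024
```

```bash
python3 -c "
from h import *
need(-115.5,-2,92.8)
d={n:cam(n,n+'12.png') for n in('scene','wrist','side')}
a=cv2.resize(d['scene']['frame'][135:215,185:245,::-1],None,fx=6.5,fy=6.5,interpolation=cv2.INTER_CUBIC);c=cv2.resize(d['side']['frame'][150:230,280:340,::-1],None,fx=6.5,fy=6.5,interpolation=cv2.INTER_CUBIC)
cv2.imwrite('pics/crop12.png',np.hstack([a,c])); 
"
```

```text
t 20.2 pos [ 437.08 -158.2    93.49] yaw -3.84 down [ 1.e-04 -1.e-04 -1.e+00] z [ 9.978e-01 -6.700e-02  1.000e-04] F [ 0.74 -0.41 -2.31] M [ 0.   -0.08  0.01] w 0.023952471527874122
axis in slot frame x -101.7 y -1.9 ; barb x -67.7 y -2.0 z 93.49
tool units [ 0.017 -0.002 -0.345] mm [  0.7  -0.1 -13.8]
```

View pics/crop12.png

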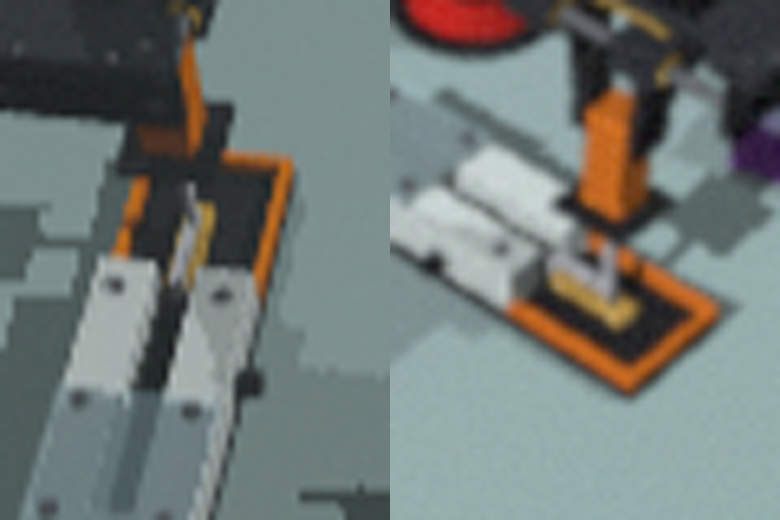

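View pics/wrist12.png

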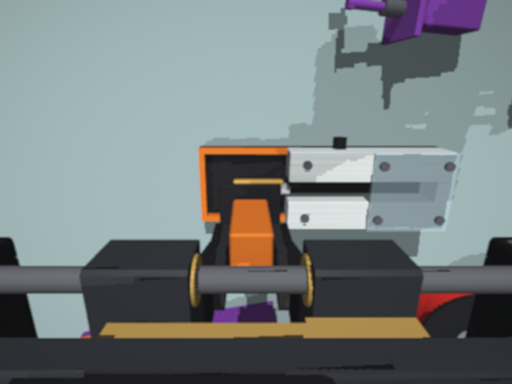

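The key is almost wholly in the tray, with the barb at its back end. About 14 mm to go.

Request:
{"name": "drive_tool", "arguments": {"increments": [[[0, 0, -0.05], [0, 0, 0]], [[0, 0, -0.05], [0, 0, 0]], [[0, 0, -0.05], [0, 0, 0]], [[0, 0, -0.05], [0, 0, 0]], [[0, 0, -0.05], [0, 0, 0]], [[0, 0, -0.04], [0, 0, 0]], [[0, 0, -0.03], [0, 0, 0]], [[0, 0, 0], [0, 0, 0]], [[0, 0, 0], [0, 0, 0]]]}}

```text
time_s: 21.25
tool_pos: [0.4244, -0.1573, 0.0934]
tool_rot: [179.2, 90.0, 175.4]
force: [0.1, 0.2, -1.2]
grip_width: 0.0235
```

```bash
python3 -c "
from h import *
need(-115.5,-2,92.8)
d={n:cam(n,n+'13.png') for n in('scene','wrist','side')}
a=cv2.resize(d['wrist']['frame'][130:210,180:320,::-1],None,fx=4,fy=4,interpolation=cv2.INTER_CUBIC);c=cv2.resize(d['side']['frame'][150:230,280:340,::-1],None,fx=4,fy=4,interpolation=cv2.INTER_CUBIC)
cv2.imwrite('pics/crop13.png',np.hstack([a,c])); 
"
```

```text
t 21.25 pos [ 424.4  -157.34   93.42] yaw -3.84 down [-2.e-04  0.e+00 -1.e+00] z [ 9.978e-01 -6.700e-02 -2.000e-04] F [ 0.08  0.16 -1.21] M [-0.   -0.05  0.03] w 0.023457464038903496
axis in slot frame x -114.4 y -1.9 ; barb x -80.4 y -2.0 z 93.42
tool units [ 0.016 -0.002 -0.027] mm [ 0.6 -0.1 -1.1]
```

View pics/crop13.png

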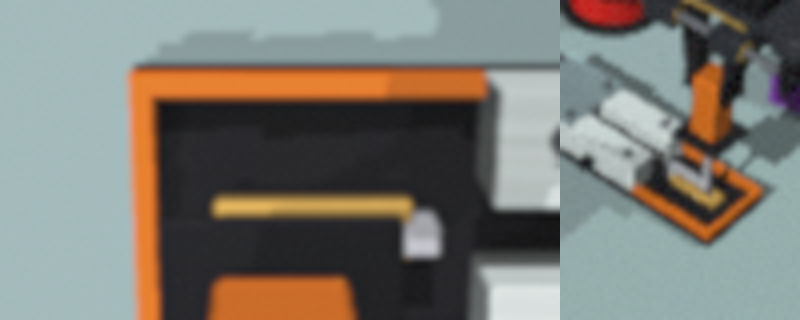

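The key lies centrally in the tray, with margin at both ends. I unload the hook slightly and lift clear.

Request:
{"name": "drive_tool", "arguments": {"increments": [[[0, 0, 0.05], [0, 0, 0]], [[0, 0, 0], [0, 0, 0]], [[-0.2, 0, 0], [0, 0, 0]], [[-0.5, 0, 0], [0, 0, 0]], [[-0.8, 0, 0], [0, 0, 0]], [[-0.8, 0, 0], [0, 0, 0]], [[-0.8, 0, 0], [0, 0, 0]], [[-0.35, 0, 0], [0, 0, 0]], [[0, 0, 0], [0, 0, 0]]]}}

```text
time_s: 22.3
tool_pos: [0.4279, -0.1579, 0.2337]
tool_rot: [-11.9, 89.7, -15.8]
force: [0.5, 0.0, -2.4]
grip_width: 0.0237
```

```bash
python3 -c "
from h import *
o,R=slotf(); t=np.array([556.3,148.5,230])-o['tool_pos']*1000; print((R.T@t/40).round(3))
d={n:cam(n,n+'14.png') for n in('scene','wrist','side')}
a=cv2.resize(d['wrist']['frame'][130:230,180:320,::-1],None,fx=4,fy=4,interpolation=cv2.INTER_CUBIC);c=cv2.resize(d['side']['frame'][140:240,280:340,::-1],None,fx=4,fy=4,interpolation=cv2.INTER_CUBIC)
cv2.imwrite('pics/crop14.png',np.hstack([a,c])); 
"
```

```text
t 22.3 pos [ 427.9  -157.9   233.66] yaw -3.84 down [ 0.0044 -0.0012 -1.    ] z [ 0.9977 -0.067   0.0045] F [ 0.48  0.04 -2.39] M [-0.03 -0.02  0.03] w 0.023728168207247366
axis in slot frame x -110.9 y -2.3 ; barb x -76.9 y -2.3 z 233.66
[0.096 7.858 2.689]
```

View pics/crop14.png

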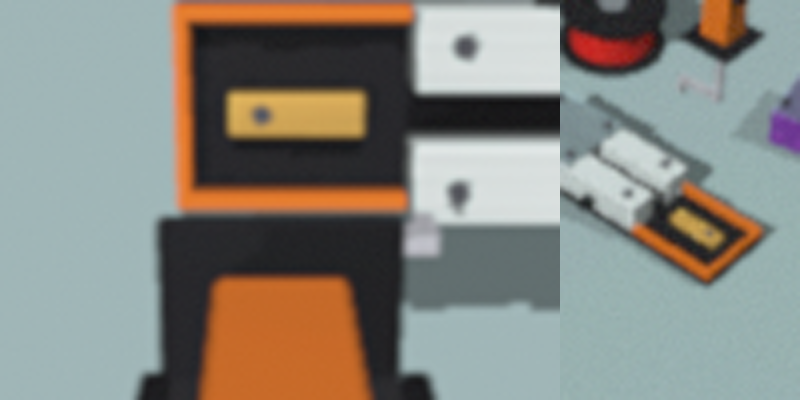

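The key is flat and well inside the tray. Returning to the stand.

Request:
{"name": "drive_tool", "arguments": {"increments": [[[0, 0.7, 0.24], [0, 0, 0]], [[0, 0.89, 0.305], [0, 0, 0]], [[0, 0.89, 0.305], [0, 0, 0]], [[0, 0.89, 0.305], [0, 0, 0]], [[0, 0.89, 0.305], [0, 0, 0]], [[0, 0.89, 0.305], [0, 0, 0]], [[0, 0.89, 0.305], [0, 0, 0]], [[0, 0.89, 0.305], [0, 0, 0]], [[0, 0.89, 0.305], [0, 0, 0]], [[0, 0, 0], [0.038, 0, 0]]]}}

```text
time_s: 23.45
tool_pos: [0.5534, 0.1543, 0.2284]
tool_rot: [151.0, 89.7, 143.0]
force: [-0.0, 0.5, -1.6]
grip_width: 0.0235
```

Request:
{"name": "drive_tool", "arguments": {"increments": [[[0, 0, 0], [0, 0, 0]], [[0, 0, 0], [0, 0, 0]], [[0, 0, 0], [0, 0, 0]], [[0, 0, 0], [0, 0, 0]], [[0, 0, 0], [0, 0, 0]]]}}

```text
time_s: 23.95
tool_pos: [0.5545, 0.1467, 0.2316]
tool_rot: [-9.4, 90.0, -17.9]
force: [0.5, 0.1, -2.0]
grip_width: 0.0238
```

```bash
cat >>h.py <<'E'
def needw(x,y,z):
    o,R=st(); t=np.array([x,y,z])-o['tool_pos']*1000; print('units',(R.T@t/40).round(3),'mm',(R.T@t).round(1))
E
python3 -c "
from h import *
needw(556.3,148.5,190)"
```

```text
t 23.95 pos [554.46 146.74 231.61] yaw -8.44 down [ 4.e-04 -1.e-04 -1.e+00] z [ 9.892e-01 -1.468e-01  4.000e-04] F [ 0.52  0.09 -1.99] M [-0.03  0.04  0.  ] w 0.023828269562341162
units [1.04  0.05  0.039] mm [41.6  2.   1.5]
```

Request:
{"name": "drive_tool", "arguments": {"increments": [[[0, 0.05, 0.039], [0, 0, 0]], [[0, 0, 0], [0, 0, 0]], [[0.4, 0, 0], [0, 0, 0]], [[0.4, 0, 0], [0, 0, 0]], [[0.2, 0, 0], [0, 0, 0]], [[0, 0, 0], [0, 0, 0]], [[0, 0, 0], [0, 0, 0]], [[0, 0, 0], [0, 0, 0]]]}}

```text
time_s: 24.75
tool_pos: [0.5569, 0.1494, 0.1925]
tool_rot: [22.3, 89.9, 13.9]
force: [0.3, -0.2, -2.7]
grip_width: 0.0239
```

```bash
python3 -c "
from h import *
needw(556.3,148.5,120)
d={n:cam(n,n+'15.png') for n in('scene','wrist','side')}
a=cv2.resize(d['scene']['frame'][140:240,280:370,::-1],None,fx=4,fy=4,interpolation=cv2.INTER_CUBIC);c=cv2.resize(d['side']['frame'][160:260,180:270,::-1],None,fx=4,fy=4,interpolation=cv2.INTER_CUBIC)
cv2.imwrite('pics/crop15.png',np.hstack([a,c])); 
"
```

```text
t 24.75 pos [556.93 149.42 192.52] yaw -8.4 down [ 1.7e-03  4.0e-04 -1.0e+00] z [ 0.9893 -0.146   0.0017] F [ 0.26 -0.19 -2.69] M [ 0.05  0.03 -0.07] w 0.023877409606215868
units [ 1.813 -0.026 -0.015] mm [72.5 -1.  -0.6]
```

View pics/crop15.png

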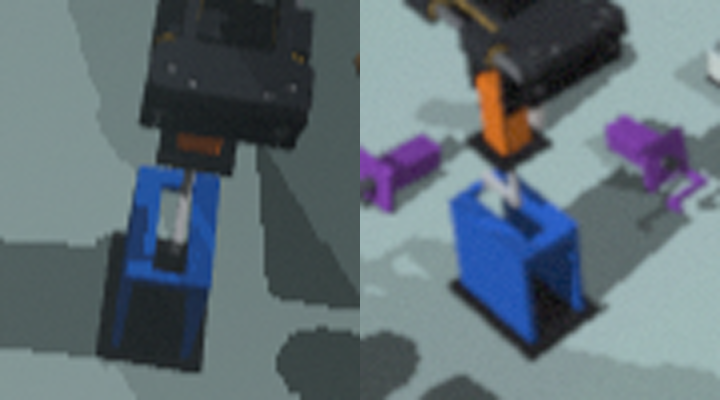

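The hook is centred above the opening. I descend in stages.

Request:
{"name": "drive_tool", "arguments": {"increments": [[[0.15, -0.02, 0], [0, 0, 0]], [[0.2, 0, 0], [0, 0, 0]], [[0.2, 0, 0], [0, 0, 0]], [[0.2, 0, 0], [0, 0, 0]]]}}

```text
time_s: 25.3
tool_pos: [0.5558, 0.1483, 0.1603]
tool_rot: [-153.0, 90.0, -161.4]
force: [0.1, -0.0, -1.1]
grip_width: 0.0235
```

Request:
{"name": "drive_tool", "arguments": {"increments": [[[0.25, 0, 0], [0, 0, 0]], [[0.25, 0, 0], [0, 0, 0]], [[0.25, 0, 0], [0, 0, 0]], [[0.2, 0, 0], [0, 0, 0]], [[0, 0, 0], [0, 0, 0]], [[0, 0, 0], [0, 0, 0]], [[0, 0, 0], [0, 0, 0]]]}}

```text
time_s: 26.0
tool_pos: [0.5567, 0.1486, 0.1241]
tool_rot: [20.5, 89.9, 12.1]
force: [-1.0, -0.3, -1.3]
grip_width: 0.0234
```

```bash
python3 -c "
from h import *
needw(556.3,148.5,116.4)"
```

```text
t 26.0 pos [556.68 148.56 124.09] yaw -8.4 down [ 1.2e-03  3.0e-04 -1.0e+00] z [ 0.9893 -0.1461  0.0012] F [-0.95 -0.33 -1.32] M [-0.02  0.01  0.01] w 0.023446632005913525
units [ 0.192 -0.003 -0.009] mm [ 7.7 -0.1 -0.4]
```

Request:
{"name": "drive_tool", "arguments": {"increments": [[[0.06, 0, 0], [0, 0, 0]], [[0.05, 0, 0], [0, 0, 0]], [[0.04, 0, 0], [0, 0, 0]], [[0, 0, 0], [0, 0, 0]], [[0, 0, 0], [0, 0, 0]]]}}

```text
time_s: 26.5
tool_pos: [0.5561, 0.1484, 0.1174]
tool_rot: [-129.6, 90.0, -138.0]
force: [-0.7, 0.1, -1.8]
grip_width: 0.0234
```

Request:
{"name": "drive_tool", "arguments": {"increments": [[[0.02, 0, 0], [0, 0, 0]], [[0.02, 0, 0], [0, 0, 0]], [[0, 0, 0], [0, 0, 0]]]}}

```text
time_s: 26.8
tool_pos: [0.5563, 0.1485, 0.1163]
tool_rot: [10.8, 90.0, 2.4]
force: [-1.4, -0.3, 0.7]
grip_width: 0.0236
```

It is seated: the force rises at the original height of 116.3 mm. Releasing.

Request:
{"name": "drive_tool", "arguments": {"increments": [[[0, 0, 0], [0, 0, 0]], [[0, 0, 0], [0, 0, 0]], [[0, 0, 0], [0, 0, 0]], [[0, 0, 0], [0, 0, 0]], [[0, 0, 0], [0, 0, 0]], [[0, 0, 0], [0, 0, 0]], [[0, 0, 0], [0, 0, 0]], [[0, 0, 0], [0, 0, 0]]], "hand": 1}}

```text
time_s: 27.6
tool_pos: [0.5562, 0.1484, 0.1159]
tool_rot: [-57.4, 90.0, -65.8]
force: [-0.7, 0.1, 0.2]
grip_width: 0.0793
```

```bash
python3 -c "
from h import *
st();cam('wrist','w16.png')"
```

```text
t 27.6 pos [556.17 148.39 115.85] yaw -8.4 down [ 0.e+00 -1.e-04 -1.e+00] z [ 0.9893 -0.146   0.    ] F [-0.68  0.07  0.17] M [ 0.04  0.03 -0.04] w 0.0793457752901104
```

View pics/w16.png

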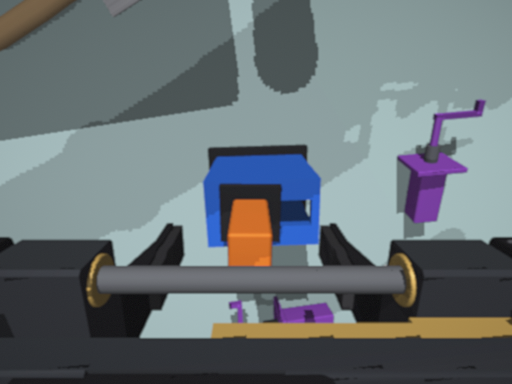

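The fingers are open, and the pick stands upright at (250,230) in its stand. Lifting away.

Request:
{"name": "drive_tool", "arguments": {"increments": [[[-0.2, 0, 0], [0, 0, 0]], [[-0.5, 0, 0], [0, 0, 0]], [[-0.7, 0, 0], [0, 0, 0]], [[-0.7, 0, 0], [0, 0, 0]], [[-0.7, 0, 0], [0, 0, 0]], [[-0.5, -0.8, 0], [0, 0, 0]], [[0, -0.8, 0], [0, 0, 0]], [[0, -0.8, 0], [0, 0, 0]], [[0, 0, 0], [0, 0, 0]], [[0, 0, 0], [0, 0, 0]]]}}

```text
time_s: 28.65
tool_pos: [0.5423, 0.053, 0.2486]
tool_rot: [35.0, 89.9, 26.5]
force: [-0.2, 0.4, -0.3]
grip_width: 0.0869
```

```bash
python3 -c "
from h import *
st()
d={n:cam(n,n+'17.png') for n in('scene','side','wrist')}
S=d['scene'];D=d['side']
a=cv2.resize(S['frame'][145:245,175:265,::-1],None,fx=4,fy=4,interpolation=cv2.INTER_CUBIC)
b=cv2.resize(D['frame'][150:250,180:270,::-1],None,fx=4,fy=4,interpolation=cv2.INTER_CUBIC)
cv2.imwrite('pics/crop17.png',np.hstack([a,b]))
print(proj(S,[.5547,.1485,.163]),proj(D,[.5547,.1485,.163]))
"
```

```text
t 28.65 pos [542.28  53.01 248.6 ] yaw -8.5 down [ 1.e-03  5.e-04 -1.e+00] z [ 0.989  -0.1478  0.001 ] F [-0.16  0.42 -0.29] M [ 0.03 -0.05  0.  ] w 0.08686354603158282
[327.53393775 178.07085852] [218.23805372 199.24332167]
```

View pics/crop17.png

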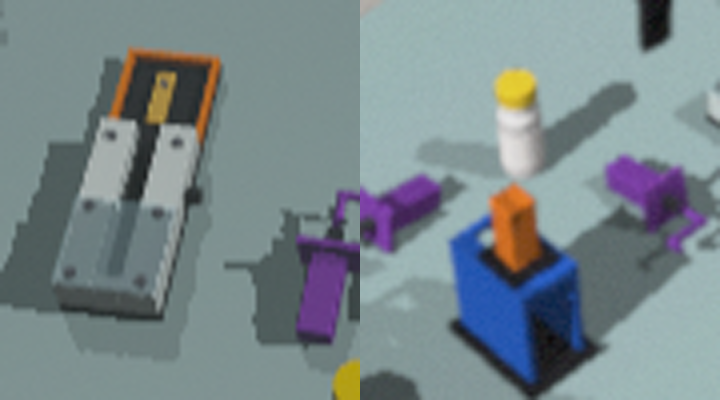

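View pics/scene17.png

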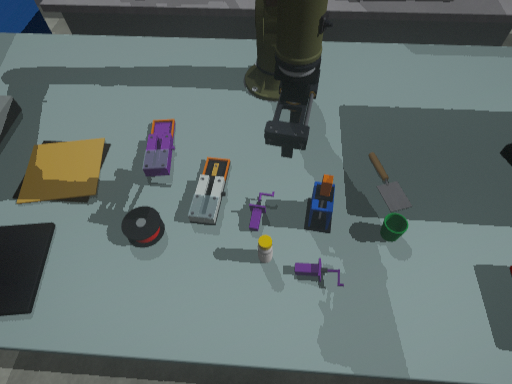

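View pics/wrist17.png

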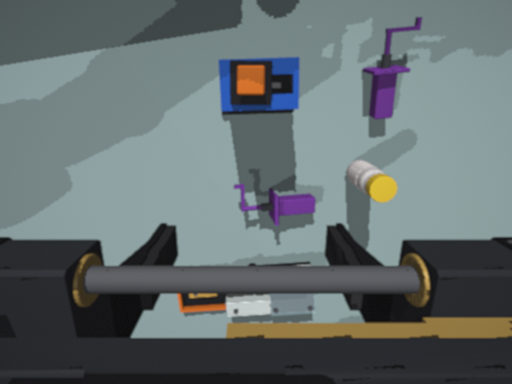

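The key lies in the tray (crop (162,98)). The pick is upright in its stand (crop (515,235)), and the bystanders sit at the same pixels as before. Handing in.

```bash
python3 -c "
from h import *
print(env.sign_off()); print(env.get_obs()['time_s'])"
```

```text
the job is handed in; nothing more can be done
None
the job is handed in; nothing more can be done
```

The key is in the orange-rimmed tray and the pick is hanging upright in its blue stand. I handed the job in at about 28.8 s of the 59 s allowed; no verdict is reported.

- **Feeling for the barb:** I gripped the pick by its handle and touched the slot floor to find the barb's length. Contact came 83.7 mm below the TCP. The highest block reading was 9.9 N, or about 12 N allowing for the pick's weight.
- **Dragging the key:** I passed the hook under the cover, lowered it behind the key and dragged at about 4–5 N until the key passed the plunger. The force was then near zero.
- **Hanging the pick back:** It seated at its original height, with the TCP at 116.3 mm against 116.4 mm at the start. I released it and backed the arm away.

The last pictures show the key flat in the tray, about 12 mm clear at each end. The pick stands in its original place with its flange resting on the stand, and the bystanders sit where they were. The gripper is open and touching nothing, and none of the checks disagreed. Forces were read only at the end of each move call, so short peaks between readings would not have shown.

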